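Test a batch of modules in a clamp jig and carton them

TASK

Test all the small grey modules on the bench as one batch: swing the jig's toggle clamp right open, set each module flat in a nest pocket of its own, swing the clamp fully down onto them and then press the start button all the way in. After that swing the clamp right open again and leave it open, lay the modules flat, side by side, in the open brown carton and shut its lid fully. Leave the larger grey brick and the other things on the bench where they are.

Things in the scene. Friction and masses are not known exactly. Their poses are not given: they have to be found in the camera images.
- jig: test jig, fixed: plate 194 x 230 x 12 mm (jig x -50 to +144, y -115 to +115) with a black nest of three pockets in a row along jig y. Origin on the bench under the middle pocket; x points from nest to clamp, z up. Pockets 52 mm (jig x) x 40 mm (jig y): modules go in with their length along jig x, 3 mm play a side. Ribs 5 mm wide, 5 mm above the floors. Clamp bracket 74 mm high at x = +107 mm
- pocket0 (a point): centre of the floor of a nest pocket, 18 mm above the bench, at jig y = -45 mm; axes as the jig's. Any module may go in any pocket
- pocket1 (a point): centre of the floor of a nest pocket, 18 mm above the bench, at jig y = +0 mm; axes as the jig's. Any module may go in any pocket
- pocket2 (a point): centre of the floor of a nest pocket, 18 mm above the bench, at jig y = +45 mm; axes as the jig's. Any module may go in any pocket
- clamp (a joint): toggle clamp of the jig, one rigid lever: rad, 0 = shut (handle upright, arm level, pressure bar across all pockets 1 mm above seated modules), 1.8 = fully open (handle tipped away from the nest just past level, arm and bar upright). Stays where left; moving it takes 2 to 3 N at the handle. Starts shut or nearly so (0 to 0.25). Right open: above 1.4; fully down: below 0.06
- clamp_hinge (a point): axis of the clamp lever, along jig y, 62 mm above the bench at jig x = +105 mm, y = 0; this frame turns with the lever. The arm, 14 mm wide, reaches 105 mm to the pressure bar (136 mm along jig y, 18 mm wide); when open the bar stands about 105 mm above the axis, its pads facing the nest
- clamp_grip (a point): point on the centre line of the clamp handle's round black sleeve, 100 mm from the hinge axis. The sleeve is 18 mm thick and runs from 51 to 124 mm (free end) from the axis. At clamp angle a this point is at hinge + 100 mm * (sin a along jig x, cos a up)
- start (a joint): grey round start button on the jig plate beside the nest: travel in m, 0 = out, 0.006 = fully down (about 5 N, springs back); counts as pressed beyond 0.004
- start_top (a point): centre of the top of the start button (28 mm across, in a black housing 44 mm across), 34 mm above the bench at jig x = -10 mm, y = -94 mm
- carton: open brown shipping carton, fixed: 170 x 170 x 50 mm outside, walls and floor 4 mm; origin at the centre of its underside, z up. The lid is hinged on its +x rim
- lid (a joint): carton lid: angle in rad, 0 = shut, 1.57 = upright, 1.9 = furthest open; starts open at 1.45 to 1.75 and stays where it is left (stiff hinge, about 0.5 N at the edge); it can be pushed over from behind with a finger and pressed down
- lid_hinge (a point): hinge line of the lid, in the middle of the carton's +x rim, 50.5 mm above the bench; the axis runs along carton y. Its frame turns with the lid
- lid_edge (a point): middle of the lid's free front edge, on its outer face, 172 mm from the hinge line; the panel is 174 mm wide and 4 mm thick. A tuck flap 150 mm wide hangs 18 mm from this edge on the inner side
- module0: module to test: grey plastic block, black terminal strips at both ends, blank paper label on top; 46 (its x) x 34 (its y) x 24 mm high, about 60 g, lying flat on the bench; origin at the centre of its underside, z up. Both ends are alike: either way round is right. Two or three modules are present; an absent one reads None
- module1: module to test: grey plastic block, black terminal strips at both ends, blank paper label on top; 46 (its x) x 34 (its y) x 24 mm high, about 60 g, lying flat on the bench; origin at the centre of its underside, z up. Both ends are alike: either way round is right. Two or three modules are present; an absent one reads None
- module2: module to test: grey plastic block, black terminal strips at both ends, blank paper label on top; 46 (its x) x 34 (its y) x 24 mm high, about 60 g, lying flat on the bench; origin at the centre of its underside, z up. Both ends are alike: either way round is right. Two or three modules are present; an absent one reads None
- brick: bystander: larger grey plastic power brick among the modules, 75 x 45 x 30 mm, no terminal strips; leave it
- tape: bystander: roll of tape lying flat, 90 mm across, 25 mm high
- screwdriver: bystander: screwdriver lying on the bench
- tub: bystander: small white tub, 70 mm across, 50 mm high
- marker: bystander: black marker pen lying down, 14 mm thick
- glue: bystander: small white bottle, 40 mm across, 90 mm high
- calipers: bystander: calipers lying flat, about 200 mm long
Things that resemble listed ones, but are neither listed nor needed, are in the scene too. Leave any orange look-alike of the module0 alone.

How it is judged:
By the outcome, as a careful person would: the job done as asked, in the order asked, and still so for the second after the job is handed in, with the robot touching nothing.
Of module0, module1, module2 only 2 to 3 are there at a start; the rules pass over those that are not, and their reading is None.
At some moment in a run one of module0, module1, module2 may be knocked a few centimetres aside while the robot is not near it.
Once in a run the grip may slacken for a moment while it holds something.
It also fails if it takes over 210 s, if anything falls off the work surface, if the arm or the gripper's body presses on something with over 40 N, if the wrist force passes 120 N, or if a joint passes its speed limit or range.

ROBOT

A 6-joint arm with a two-finger parallel gripper is mounted at the origin on the work surface. World frame = base frame: x ahead of the robot, y to its left, z up, the work surface at z = 0. Lengths are in m, angles in rad, forces in N, time in s.
With the tool pointing down it reaches from about 0.425 to 0.95 m from the base axis. Payload 3.5 kg.
Tool frame: the origin (TCP) lies on the centre line of the jaws, within the pads' length; the fingertips stand 19 mm ahead of it and the grasp point (between the pads) is the TCP; z points along the fingers, y is the line along which they close (so a half turn about z gives the same grasp; the last joint's range is limited). The gripper opens to 85 mm and grips with 20 to 120 N. Pads are 22 mm wide; open, the fingers measure 114 mm over their backs; the gripper's body (76 mm by 85 mm) begins 54 mm behind the grasp point. The pads swing forward as they close: fully open they stand 13 mm farther back than shut.
Start: joints at [1.09, 0.286, 1.577, -0, 1.279, -0.15], TCP at [0.219, 0.638, 0.25] pointing down, gripper open.
Joint ranges: [-2.77, 2.77], [-0.9, 2.22], [0.21, 2.48], [-1.53, 4.67], [0.24, 2.81], [-2.84, 2.84]. Speed limits (rad/s): [2.79, 2.79, 3.14, 3.14, 3.14, 3.14].

INTERFACE

Orientations are given as a unit quaternion [x, y, z, w].
In Python, from plant import ctrl, imaging gives the robot as it stands. The module is installed in compiled form; this text tells all that it offers.
- The arm moves only by the shell command python3 -m handwheel 'ROWS' [OPENING] [FORCE]. ROWS is JSON, one flat list of numbers, 6 for each row, row after row: the shift along the world's x, y, z in units of 150 mm (1.0 is 150 mm), then the turn, a rotation vector about the world's x, y, z in units of 90 degrees (1.0 is 90 degrees). In form: [tx, ty, tz, rx, ry, rz, tx, ty, tz, rx, ry, rz, ...]. A call has 1 to 5 rows; each row shifts and turns the commanded pose from where the row before left it; what a row does not reach is not made up. A row lasts 1/12 s, in which the tool goes at most 41.7 mm and 7.16 degrees, less where a joint would pass 70% of its speed; a pose out of reach is approached as far as the arm can. A call with a number of a shift or a turn outside -1 to 1 is refused whole. A call with a gripper value outside its range is refused whole. OPENING is the opening, from 0 (shut) to 1 (fully open), set as the call begins (- or left out, the last holds). The fingers move at their own pace and stop on an object; FORCE is the grip in N (left out, the last holds). Time passes only in rows, so rows that do not move let the fingers close. It gives the time, the measured TCP pose, the force, the opening and the grip force at its end, in the units of the state.
- ctrl.get_state(): the state, without advancing time (a new reading comes with each control period).
- imaging.read_camera(name): name is "scene" or "side" or "wrist"; returns (picture, depth): 480x640x3 uint8, blue, green, red; 480x640 float32, m along the optical axis (not along the pixel's ray), 0 where there is no reading.
- imaging.get_calibration(name): a dict with "fovy" (degrees; the focal length in pixels is half the picture's height over the tangent of half this angle, whatever the lens; pixels are square), "cx", "cy" (the principal point, pixels), "R" (3x3) and "t" (3): a world point X has camera coordinates R X + t. Camera axes: x right, y down, z forward; pixel columns grow to the right and rows downward; lengths in m; the calibration is good to about 2 mm. A picture is of the moment at which its call begins: read the wrist's pose just before it. get_calibration takes no time and is no camera call; for the wrist camera it gives the pose at the moment of the call.
- ctrl.sign_off(): hands the job in; it is judged then, once.
The state is a dict: "time": time; "qpos": joint angles; "dq": joint speeds; "joint_efforts": joint torques, N m; "eef_pos": TCP position; "tcp_rot": TCP orientation; "contact_force": force on the tool from outside, world axes, zero at the start; "wrist_torque": the same for the moment, N m; "opening": opening from 0.0 (shut) to 1.0 (fully open); "finger_force": force on a finger pad.
Only numpy, scipy, OpenCV 4.12 (cv2) and the standard library are available. Lean on these libraries where they do the work, as an engineer would, in place of code of your own. Each camera call takes 0.05 s, during which the arm holds its last target. There are 200 camera calls.

## Working session

There is one attempt and no reset: what is moved stays moved. The work goes in short steps, Python scripts to look and compute and a shell command to move; the robot and the scene stay as the last step left them, time stands still between calls to the robot, and variables do not carry over. Pictures are saved under pics/ and viewed, at most 17 in all, crops included, and the job is handed in when it is done.

```bash
mkdir -p pics
python3 - <<'E'
from plant import ctrl, imaging
import cv2,numpy as np
for n in ["scene","side"]:
    p,d=imaging.read_camera(n); c=imaging.get_calibration(n)
    cv2.imwrite(f"pics/{n}0.png",p); np.savez(f"{n}0.npz",p=p,d=d)
    print(n,c["fovy"],c["cx"],c["cy"],np.round(c["R"],3).tolist(),np.round(c["t"],3).tolist())
print(ctrl.get_state())
E
```

```text
scene 57.86059256598295 321.9805440490018 243.50755001664177 [[-0.806, 0.592, 0.013], [0.409, 0.573, -0.71], [-0.428, -0.567, -0.704]] [0.392, -0.129, 1.328]
side 47.07538376397343 318.41926201470574 228.8868704029304 [[0.85, -0.527, -0.01], [-0.398, -0.63, -0.667], [0.345, 0.571, -0.745]] [-0.41, 0.286, 1.16]
{'time': 0.1, 'qpos': array([ 1.08999681e+00,  2.87119939e-01,  1.57801712e+00,  7.02929793e-06,
        1.27860366e+00, -1.50008117e-01]), 'dq': array([-0.00097145, -0.0019852 , -0.0016167 ,  0.00068102, -0.00027518,
       -0.00038071]), 'joint_efforts': array([ 1.94992931e-04, -4.07298410e+01, -2.93697810e+01, -1.54965865e-04,
        3.45487337e-03, -3.08811451e-06]), 'eef_pos': array([0.21895375, 0.63792225, 0.24906418]), 'tcp_rot': array([ 1.64643553e-01,  9.86352547e-01, -1.02000729e-03, -3.36363673e-04]), 'contact_force': array([-0.34119104,  0.74232455,  0.14190744]), 'wrist_torque': array([ 0.03686294,  0.04475139, -0.00935144]), 'finger_force': 0.0, 'opening': 1.005034509186237}
```

View pics/scene0.png

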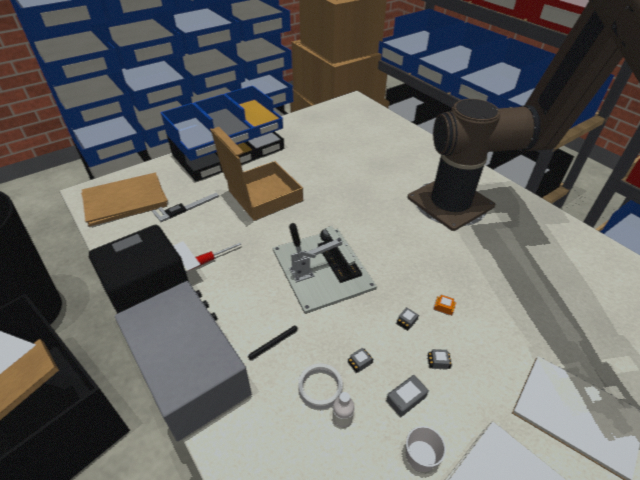

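View pics/side0.png

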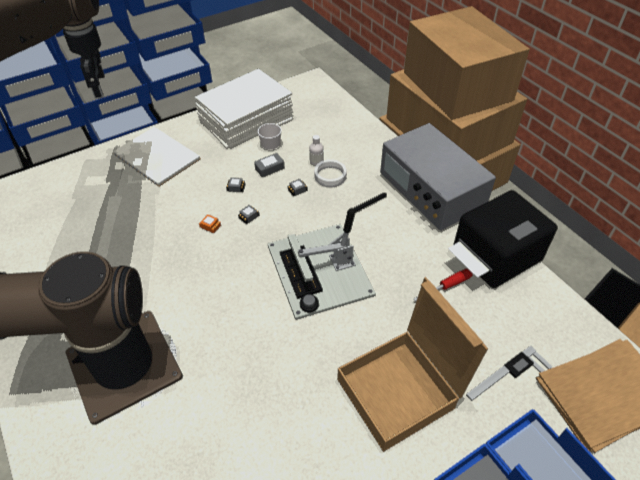

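```bash
cat > h.py <<'E'
from plant import ctrl, imaging
import cv2,numpy as np
def cal(n):
    c=imaging.get_calibration(n); f=240/np.tan(np.radians(c["fovy"])/2)
    return f,c["cx"],c["cy"],np.array(c["R"]),np.array(c["t"])
def cloud(d,k):
    f,cx,cy,R,t=k; v,u=np.mgrid[:480,:640]
    P=np.stack([(u-cx)/f*d,(v-cy)/f*d,d],-1)
    X=(P-t)@R; X[d<=0]=np.nan; return X
def plane(uv,z,k):
    f,cx,cy,R,t=k; uv=np.atleast_2d(np.asarray(uv,float))
    r=np.c_[(uv[:,0]-cx)/f,(uv[:,1]-cy)/f,np.ones(len(uv))]@R; o=-R.T@t
    return o+r*((z-o[2])/r[:,2])[:,None]
def proj(X,k):
    f,cx,cy,R,t=k; p=np.atleast_2d(X)@R.T+t
    return np.c_[p[:,0]/p[:,2]*f+cx,p[:,1]/p[:,2]*f+cy]
E
python3 - <<'E'
from h import *
H=[]
for n in ["scene","side"]:
    z=np.load(n+"0.npz"); k=cal(n); X=cloud(z["d"],k); p=z["p"]
    hsv=cv2.cvtColor(p,cv2.COLOR_BGR2HSV)
    inb=(X[...,0]>0.1)&(X[...,0]<1.1)&(abs(X[...,1])<0.8)
    print(n,"bench z",np.nanmedian(X[...,2][inb&(abs(X[...,2])<.03)]))
    # blobs of tops between 19 and 29 mm high
    m=(inb&(X[...,2]>.010)&(X[...,2]<.04)).astype(np.uint8)
    N,L,S,C=cv2.connectedComponentsWithStats(m)
    for i in range(1,N):
        if S[i,4]<40: continue
        Q=X[L==i]; zt=np.percentile(Q[:,2],90)
        T=Q[abs(Q[:,2]-zt)<.005]
        r=cv2.minAreaRect((T[:,:2]*1000).astype(np.float32))
        print(np.round(C[i]),S[i,4],"ztop %.3f"%zt,np.round(r[0],1),np.round(r[1],1),round(r[2],1),np.round(np.median(hsv[L==i],0)))
    H.append((X,hsv))
E
```

```text
scene bench z -0.0003008752676484369
[260. 146.] 765 ztop 0.036 [ 341.4 -573.3] [ 78.5 178. ] 89.7 [90. 16. 86.]
[200. 164.] 707 ztop 0.035 [ 536.3 -634.7] [111.6 193. ] 0.3 [90. 16. 49.]
[270. 175.] 404 ztop 0.037 [ 381.6 -386.2] [ 88.3 183.5] 33.9 [ 17. 123.  75.]
[121. 197.] 2722 ztop 0.021 [ 801.9 -577.9] [174.4 225.6] 79.6 [ 17. 131. 153.]
[267. 202.] 568 ztop 0.037 [ 487.8 -310.6] [117.5 234.4] 43.9 [ 17. 123.  76.]
[174. 209.] 60 ztop 0.013 [ 700.1 -438.1] [52.  31.7] 1.9 [102.  13.  46.]
[316. 240.] 317 ztop 0.025 [422.7 -76.1] [60.1 32. ] 45.1 [ 56.  12. 161.]
[341. 237.] 53 ztop 0.013 [376.8 -61.5] [75.1  9.9] 76.8 [ 55.  12. 163.]
[211. 255.] 204 ztop 0.024 [ 716.2 -204.1] [22.6 43.4] 89.4 [  2. 192. 152.]
[324. 276.] 2930 ztop 0.020 [485.   17.6] [139.5 171.3] 77.1 [ 56.  12. 162.]
[445. 303.] 269 ztop 0.025 [319.2 263.8] [35.9 33.3] 30.0 [ 14. 192. 176.]
[407. 317.] 265 ztop 0.025 [419.2 240.3] [35.8 33.7] 10.2 [100.  11. 107.]
[271. 342.] 236 ztop 0.014 [703.4 110.9] [124.5  13.5] 2.7 [86. 13. 43.]
[359. 359.] 343 ztop 0.025 [577.1 258.9] [34.6 36.5] 87.2 [100.  11. 106
[... 1458 characters left out ...]
7. 115.]
[210. 222.] 224 ztop 0.027 [317.7 262.4] [36.1 35.4] 33.1 [ 12. 170. 202.]
[320. 236.] 622 ztop 0.016 [535.7  70.4] [ 57.9 119.6] 76.1 [ 45.  14. 195.]
[319. 279.] 4252 ztop 0.024 [443.4  -3.4] [180.7 164.4] 23.2 [ 46.  14. 188.]
[510. 273.] 378 ztop 0.037 [ 863.4 -271.7] [ 35.5 169.2] 78.4 [80. 55. 12.]
[455. 278.] 357 ztop 0.027 [ 729.7 -207.6] [23.2 81.1] 84.9 [  1. 206. 143.]
[402. 363.] 872 ztop 0.037 [ 487.5 -314.3] [110.3 222.8] 42.8 [ 16. 121.  78.]
[598. 392.] 7437 ztop 0.024 [ 800.2 -579.1] [166.9 228.6] 80.4 [ 16. 119. 174.]
[517. 364.] 344 ztop 0.014 [ 684.8 -441.7] [84.1 34.5] 3.0 [90.  9. 48.]
[391. 418.] 737 ztop 0.037 [ 401. -395.] [118.4 236.8] 43.1 [ 16. 122.  78.]
```

Run:
```python
from h import *
z=np.load("side0.npz")["p"]; s=np.load("scene0.npz")["p"]
a=cv2.resize(z[210:450,250:500],(600,576),interpolation=cv2.INTER_CUBIC)
b=cv2.resize(s[120:320,200:400],(600,600),interpolation=cv2.INTER_CUBIC)
cv2.imwrite("pics/a.png",a);cv2.imwrite("pics/b.png",b)
```

```text
(no output)
```

View pics/a.png

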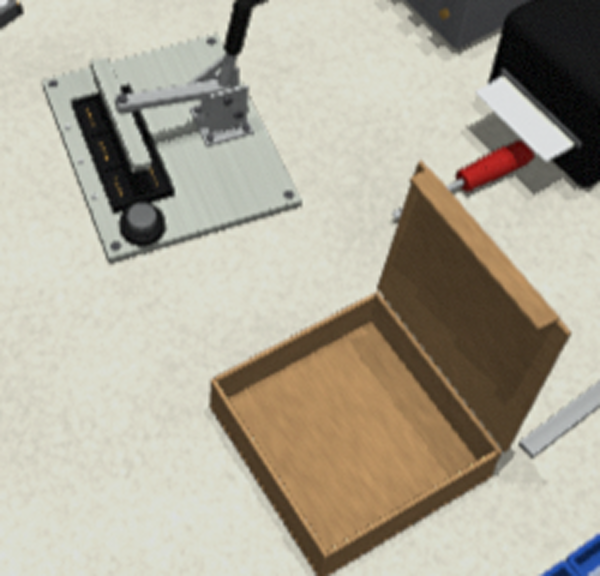

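View pics/b.png

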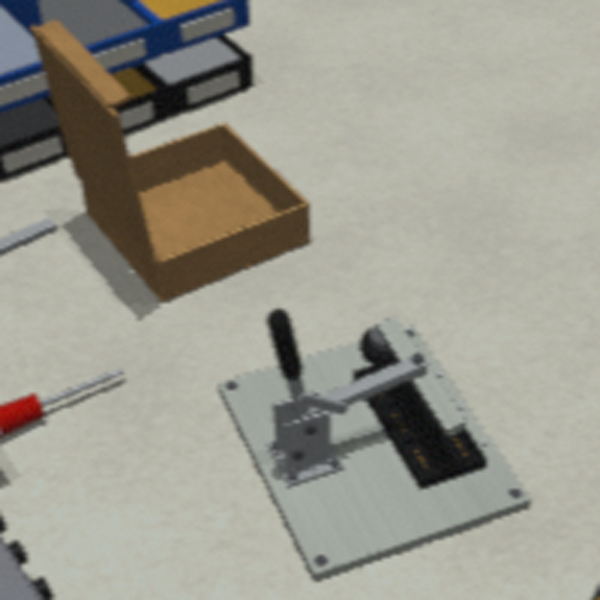

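Run:
```python
from h import *
for n in ["scene","side"]:
    z=np.load(n+"0.npz"); k=cal(n); X=cloud(z["d"],k); p=z["p"]
    zb=-.0003 if n=="scene" else .0014
    Z=X[...,2]-zb; x,y=X[...,0],X[...,1]
    hsv=cv2.cvtColor(p,cv2.COLOR_BGR2HSV)
    def rect(m,lab):
        m=m.astype(np.uint8); N,L,S,C=cv2.connectedComponentsWithStats(m)
        i=1+np.argmax(S[1:,4]); Q=X[L==i][:,:2]
        r=cv2.minAreaRect((Q*1000).astype(np.float32)); print(n,lab,len(Q),np.round(r[0],1),np.round(r[1],1),round(r[2],2))
        return r
    reg=(x>.3)&(x<.72)&(y>-.2)&(y<.2)
    r=rect(reg&(Z>.006)&(Z<.12),"jig all")
    r=rect(reg&(Z>.009)&(Z<.015)&(hsv[...,2]>100),"plate")
    print(np.round(cv2.boxPoints(r)).tolist())
    reg=(x>.25)&(x<.7)&(y<-.2)&(y>-.55)&(hsv[...,0]>10)&(hsv[...,0]<25)&(hsv[...,1]>80)
    m=reg&(Z>.040)&(Z<.053)
    Q=X[m][:,:2]; r=cv2.minAreaRect((Q*1000).astype(np.float32)); print("rim",len(Q),np.round(r[0],1),np.round(r[1],1),round(r[2],2),np.round(cv2.boxPoints(r)).tolist())
    m=reg&(Z>.09); Q=X[m]; # lid panel plane
    c=Q.mean(0); w,v=np.linalg.eigh(np.cov((Q-c).T)); print("lid",len(Q),c.round(3),v[:,0].round(3), "zmax",Q[:,2].max().round(3), "at",Q[Q[:,2].argmax()].round(3))
    # modules: all non-bench points around
    for cxy in [(.418,.240),(.577,.259),(.437,.357)]:
        m=(np.hypot(x-cxy[0],y-cxy[1])<.033)&(Z>.004)&(Z<.03)
        dk=m&(hsv[...,2]<70)
        r=cv2.minAreaRect((X[m&(Z>.012)][:,:2]*1000).astype(np.float32))
        Q=X[m&(Z>.008)]
        lab=m&(hsv[...,2]>140)&(Z>.02)
        rl=cv2.minAreaRect((X[lab][:,:2]*1000).astype(np.float32))
        print("mod",np.round(r[0],1),np.round(r[1],1),round(r[2],1),"label",np.round(rl[0],1),np.round(rl[1],1),round(rl[2],1))
```

```text
scene jig all 5115 [481.7  -6.9] [234.9 195.6] 77.46
scene plate 2405 [482.4  -5.6] [230.5 194.7] 77.51
[[362.0, -97.0], [553.0, -139.0], [602.0, 86.0], [412.0, 128.0]]
rim 352 [ 445.2 -404.5] [278.6 175.3] 87.94 [[353.0, -541.0], [528.0, -547.0], [538.0, -268.0], [363.0, -262.0]]
lid 1055 [ 0.543 -0.347  0.176] [ 0.998 -0.053 -0.03 ] zmax 0.228 at [ 0.539 -0.315  0.228]
mod [419.9 240.3] [47.3 34.2] 15.1 label [420.7 236.8] [27.3 29.2] 19.9
mod [576.9 258.9] [34.6 46.6] 87.5 label [575.5 255.3] [27.3 23.8] 87.2
mod [438.6 357.4] [35.6 46.1] 49.7 label [439.8 354.6] [21.1 32. ] 42.3
side jig all 6338 [481.   -6.3] [237.2 195.2] 77.44
side plate 1599 [493.3 -61.1] [135.3 145.1] 77.92
[[408.0, -112.0], [550.0, -142.0], [578.0, -10.0], [437.0, 20.0]]
rim 1078 [ 444.8 -354.6] [170.6 174.2] 87.54 [[354.0, -436.0], [528.0, -444.0], [535.0, -273.0], [361.0, -266.0]]
lid 3666 [ 0.538 -0.364  0.166] [ 0.999 -0.036 -0.024] zmax 0.232 at [ 0.528 -0.327  0.232]
mod [416.7 239.4] [47.4 37.8] 7.5 label [418.5 243.2] [30.6 30.8] 12.7
mod [574.9 257.8] [38.2 48.5] 85.6 label [575.3 261.6] [30.4 33.8] 85.4
mod [435.8 355.4] [39.  48.6] 59.2 label [436.4 358.1] [29.8 32.8] 43.8
```

```bash
cat > plan.py <<'E'
# plan.py FRAME x y z(mm) yaw(deg, frame) [more waypoints]: chained deltas in handwheel units from the measured pose
import sys; from h import *
from scipy.spatial.transform import Rotation as Ro
F={"w":(0,0,0),"j":(436.1,4.4,-12.5),"c":(443.5,-353,-2.5)}
try:
    import json; F.update({k:tuple(v) for k,v in json.load(open("frames.json")).items()})
except Exception: pass
s=ctrl.get_state(); p=s["eef_pos"]*1000; R=Ro.from_quat(s["tcp_rot"])
print("t%.1f"%s["time"],"tcp",p.round(1),"f",s["contact_force"].round(1),"open",round(float(s["opening"]),3),"q",s["qpos"].round(2))
a=sys.argv[1:]
for i in range(0,len(a),5):
    fx,fy,th=F[a[i]]; x,y,z,w=map(float,a[i+1:i+5]); c,sn=np.cos(np.radians(th)),np.sin(np.radians(th))
    g=np.array([fx+c*x-sn*y,fy+sn*x+c*y,z]); best=None
    for k in (0,180):
        G=Ro.from_euler("z",w+th+k-90,degrees=True)*Ro.from_quat([0,1,0,0]) # closing axis (tool y) at yaw
        rv=(G*R.inv()).as_rotvec(degrees=True)
        if best is None or np.linalg.norm(rv)<np.linalg.norm(best[1]): best=(G,rv)
    d=(g-p)/150; r=best[1]/90; n=int(np.ceil(max(np.linalg.norm(g-p)/41.0,np.linalg.norm(best[1])/7.1,1)))
    print(a[i:i+5],"world",g.round(1),"total",d.round(3),r.round(3),"rows",n,"per row",(d/n).round(4),(r/n).round(4))
    p,R=g,best[0]
E
python3 plan.py w 300 300 330 -12.5 j 40 0 250 90 | cut -c1-400
```

```text
t0.1 tcp [219.  637.9 249.1] f [-0.3  0.7  0.1] open 1.005 q [ 1.09  0.29  1.58  0.    1.28 -0.15]
['w', '300', '300', '330', '-12.5'] world [300. 300. 330.] total [ 0.54  -2.253  0.54 ] [ 0.001 -0.001 -0.928] rows 12 per row [ 0.045  -0.1877  0.045 ] [ 0.     -0.0001 -0.0774]
['j', '40', '0', '250', '90'] world [475.2  -4.3 250. ] total [ 1.168 -2.028 -0.533] [0. 0. 1.] rows 13 per row [ 0.0898 -0.156  -0.041 ] [0.     0.     0.0769]
```

```bash
python3 plan.py w 440 270 380 -10
```

```text
t0.1 tcp [219.  637.9 249.1] f [-0.3  0.7  0.1] open 1.005 q [ 1.09  0.29  1.58  0.    1.28 -0.15]
['w', '440', '270', '380', '-10'] world [440. 270. 380.] total [ 1.474 -2.453  0.873] [ 0.001 -0.001 -0.901] rows 12 per row [ 0.1228 -0.2044  0.0727] [ 0.     -0.0001 -0.075 ]
```

```bash
python3 -m handwheel '[0.12,-0.205,0.073,0,0,-0.075,0.12,-0.205,0.073,0,0,-0.075,0.12,-0.205,0.073,0,0,-0.075,0.12,-0.205,0.073,0,0,-0.075]' 
python3 -m handwheel '[0.12,-0.205,0.073,0,0,-0.075,0.12,-0.205,0.073,0,0,-0.075,0.12,-0.205,0.073,0,0,-0.075,0.12,-0.205,0.073,0,0,-0.075]' 
python3 -m handwheel '[0.12,-0.205,0.073,0,0,-0.075,0.12,-0.205,0.073,0,0,-0.075,0.12,-0.205,0.073,0,0,-0.075,0.12,-0.205,0.073,0,0,-0.075,0,0,0,0,0,0]'
cat > look.py <<'E'
import sys; from h import *
k=cal("wrist"); p,d=imaging.read_camera("wrist")
np.savez(sys.argv[1]+".npz",p=p,d=d,f=k[0],cx=k[1],cy=k[2],R=k[3],t=k[4]); cv2.imwrite(f"pics/{sys.argv[1]}.png",p)
print("cam at",(-k[3].T@k[4]).round(3))
E
python3 plan.py; python3 look.py w1
```

```text
time: 0.43
eef_pos: [0.2913, 0.5139, 0.2936]
tcp_rot: [0.393, 0.92, -0.001, -0.0]
contact_force: [0.2, 0.2, 1.1]
opening: 0.999
finger_force: 0.0
time: 0.77
eef_pos: [0.3634, 0.3907, 0.3379]
tcp_rot: [0.597, 0.802, -0.0, -0.0]
contact_force: [1.5, 0.7, -0.7]
opening: 1.003
finger_force: 0.0
time: 1.18
eef_pos: [0.4383, 0.2652, 0.3839]
tcp_rot: [0.769, 0.639, 0.001, 0.002]
contact_force: [-0.6, 0.3, 0.3]
opening: 1.0
finger_force: 0.0
t1.2 tcp [438.3 265.2 383.9] f [-0.6  0.3  0.3] open 1.0 q [ 0.35 -0.15  1.8  -0.    1.49  0.53]
cam at [0.45  0.332 0.507]
```

View pics/w1.png

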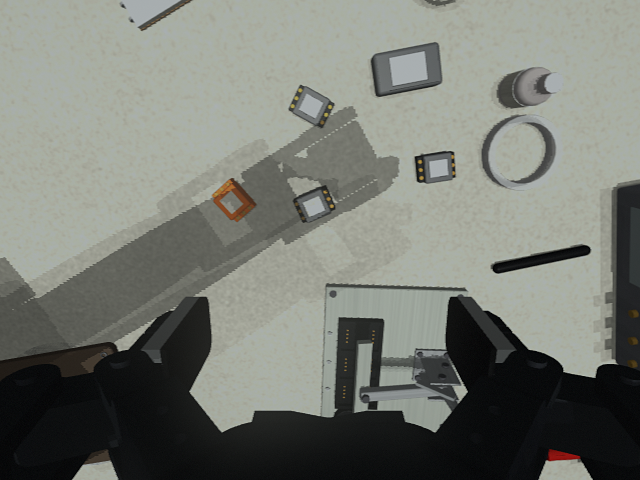

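The wrist view shows the three modules at (312,105), (435,167), (313,204), the orange look-alike at (234,200), the brick at (407,68), and the nest at about (360,365).

```bash
cat > mods.py <<'E'
import sys; from h import *
z=np.load(sys.argv[1]+".npz"); k=(z["f"],z["cx"],z["cy"],z["R"],z["t"]); X=cloud(z["d"],k); p=z["p"]
hsv=cv2.cvtColor(p,cv2.COLOR_BGR2HSV); x,y,Z=X[...,0],X[...,1],X[...,2]
zb=np.nanmedian(Z[(abs(Z)<.008)]); print("zb",zb)
for c in [(.419,.240),(.577,.259),(.438,.357)]:
    m=((np.hypot(x-c[0],y-c[1])<.06)&(Z-zb>.005)&(Z-zb<.028)).astype(np.uint8)
    N,L,S,C=cv2.connectedComponentsWithStats(m)
    for i in range(1,N):
        if S[i,4]<150: continue
        q=L==i; r=cv2.minAreaRect((X[q][:,:2]*1000).astype(np.float32)); h=Z[q]-zb
        lo=X[q&(Z-zb<.019)&(Z-zb>.006)]
        a=r[2] if r[1][0]>r[1][1] else r[2]-90
        print(np.round(r[0],1),np.round(r[1],1),"length yaw %.1f"%a,"px",S[i,4],"top",np.percentile(h,90).round(4),"heights hist",np.histogram(h,np.arange(.005,.029,.003))[0])
E
python3 mods.py w1
python3 - <<'E'
from h import *
z=np.load("w1.npz"); k=(z["f"],z["cx"],z["cy"],z["R"],z["t"]); X=cloud(z["d"],k)
# plate edges visible: left top corner and top edge
print(plane([(326,285),(466,289),(321,415)],.012,k).round(4)); print(plane([(338,318),(383,320),(335,410)],.023,k).round(4))
Z=X[...,2]; print("handle etc high pts",X[(Z>.09)&(X[...,0]>.4)&(X[...,0]<.65)][:,:].mean(0))
E
```

```text
zb 2.7754507732760667e-06
[418.  240.2] [46.  34.2] length yaw 12.6 px 1012 top 0.0251 heights hist [ 13  19  38 192  20 107 615]
[575.6 258.4] [34.3 46.2] length yaw -2.0 px 1103 top 0.0251 heights hist [ 25  18  35 201  32 110 673]
[437.5 357.3] [34.  45.8] length yaw -38.5 px 1156 top 0.0249 heights hist [  0   0  29 235  11 141 727]
[[ 0.4119  0.1288  0.012 ]
 [ 0.5974  0.0879  0.012 ]
 [ 0.3661 -0.0745  0.012 ]]
[[ 0.4198  0.0832  0.023 ]
 [ 0.4792  0.0689  0.023 ]
 [ 0.3896 -0.0608  0.023 ]]
handle etc high pts [0.45851347 0.27186409 0.43938493]
```

```bash
python3 plan.py j 55 0 300 0 j 55 0 166 0 j 81 0 166 0 j 117 0 167 0 j 152.5 0 154 0 j 182 0 126 0 j 194.5 0 98 0 j 195.5 0 76 0
```

```text
t1.2 tcp [436.8 267.2 382.8] f [ 0.9 -0.   0.4] open 1.0 q [ 0.35 -0.15  1.8  -0.    1.49  0.53]
['j', '55', '0', '300', '0'] world [489.8  -7.5 300. ] total [ 0.353 -1.831 -0.552] [-0.     0.001 -0.025] rows 8 per row [ 0.0442 -0.2289 -0.069 ] [-0.      0.0002 -0.0031]
['j', '55', '0', '166', '0'] world [489.8  -7.5 166. ] total [ 0.     0.    -0.893] [0. 0. 0.] rows 4 per row [ 0.      0.     -0.2233] [0. 0. 0.]
['j', '81', '0', '166', '0'] world [515.2 -13.1 166. ] total [ 0.169 -0.038  0.   ] [0. 0. 0.] rows 1 per row [ 0.1692 -0.0375  0.    ] [0. 0. 0.]
['j', '117', '0', '167', '0'] world [550.3 -20.9 167. ] total [ 0.234 -0.052  0.007] [0. 0. 0.] rows 1 per row [ 0.2343 -0.0519  0.0067] [0. 0. 0.]
['j', '152.5', '0', '154', '0'] world [585.  -28.6 154. ] total [ 0.231 -0.051 -0.087] [0. 0. 0.] rows 1 per row [ 0.2311 -0.0512 -0.0867] [0. 0. 0.]
['j', '182', '0', '126', '0'] world [613.8 -35.  126. ] total [ 0.192 -0.043 -0.187] [0. 0. 0.] rows 1 per row [ 0.192  -0.0426 -0.1867] [0. 0. 0.]
['j', '194.5', '0', '98', '0'] world [626.  -37.7  98. ] total [ 0.081 -0.018 -0.187] [0. 0. 0.] rows 1 per row [ 0.0814 -0.018  -0.1867] [0. 0. 0.]
['j', '195.5', '0', '76', '0'] world [627.  -37.9  76. ] total [ 0.007 -0.001 -0.147] [0. 0. 0.] rows 1 per row [ 0.0065 -0.0014 -0.1467] [0. 0. 0.]
```

```bash
python3 -m handwheel '[0.044,-0.229,-0.069,0,0,-0.003,0.044,-0.229,-0.069,0,0,-0.003,0.044,-0.229,-0.069,0,0,-0.003,0.044,-0.229,-0.069,0,0,-0.003]' 0 30 >/dev/null
python3 -m handwheel '[0.044,-0.229,-0.069,0,0,-0.003,0.044,-0.229,-0.069,0,0,-0.003,0.044,-0.229,-0.069,0,0,-0.003,0.044,-0.229,-0.069,0,0,-0.003,0,0,0,0,0,0]' | head -2
python3 -m handwheel '[0,0,-0.22,0,0,0,0,0,-0.22,0,0,0,0,0,-0.22,0,0,0,0,0,-0.22,0,0,0,0,0,0,0,0,0]'
python3 plan.py j 81 0 166 0
```

```text
time: 1.98
eef_pos: [0.4873, -0.0087, 0.2953]
time: 2.4
eef_pos: [0.4827, -0.0028, 0.1592]
tcp_rot: [0.777, 0.629, -0.005, -0.006]
contact_force: [-1.7, -0.4, -1.2]
opening: -0.004
finger_force: 0.0
t2.4 tcp [482.7  -2.8 159.2] f [-1.7 -0.4 -1.2] open -0.004 q [-0.22 -0.04  2.11  0.    1.08 -0.01]
['j', '81', '0', '166', '0'] world [515.2 -13.1 166. ] total [ 0.217 -0.069  0.046] [-0.003 -0.01  -0.006] rows 1 per row [ 0.2166 -0.0687  0.0456] [-0.0025 -0.0096 -0.0057]
```

```bash
python3 -m handwheel '[0.1,-0.03,0.022,0,-0.005,-0.003,0.11,-0.034,0.022,0,-0.005,-0.003,0.117,-0.026,0.003,0,0,0,0.117,-0.026,0.003,0,0,0]'
python3 -m handwheel '[0.115,-0.025,-0.043,0,0,0,0.115,-0.025,-0.043,0,0,0,0.096,-0.021,-0.093,0,0,0,0.096,-0.021,-0.093,0,0,0]'
python3 -m handwheel '[0.041,-0.009,-0.093,0,0,0,0.041,-0.009,-0.093,0,0,0,0.003,0,-0.07,0,0,0,0.003,0,-0.07,0,0,0,0,0,0,0,0,0]'
python3 plan.py j 195.5 0 74 0
```

```text
time: 2.73
eef_pos: [0.5544, -0.0213, 0.1754]
tcp_rot: [0.78, 0.626, 0.005, 0.003]
contact_force: [-3.7, 0.6, -1.7]
opening: -0.002
finger_force: 1.4
time: 3.07
eef_pos: [0.6187, -0.0352, 0.1351]
tcp_rot: [0.78, 0.626, 0.006, 0.004]
contact_force: [-2.5, 0.5, 0.6]
opening: -0.0
finger_force: 1.2
time: 3.48
eef_pos: [0.6304, -0.0383, 0.0835]
tcp_rot: [0.78, 0.625, 0.005, 0.004]
contact_force: [-0.7, 0.9, 0.1]
opening: 0.004
finger_force: 0.1
t3.5 tcp [630.4 -38.3  83.5] f [-0.7  0.9  0.1] open 0.004 q [-0.22  0.37  1.8   0.    0.96 -0.01]
['j', '195.5', '0', '74', '0'] world [627.  -37.9  74. ] total [-0.023  0.003 -0.063] [-0.     0.009  0.001] rows 1 per row [-0.023   0.0029 -0.0632] [-0.0004  0.0086  0.001 ]
```

```bash
python3 -m handwheel '[-0.01,0.002,-0.03,0,0.005,0,-0.01,0.002,-0.03,0,0.005,0,0,0,-0.02,0,0,0,0,0,0,0,0,0]'
python3 -m handwheel '[0,0,-0.02,0,0,0,0,0,0,0,0,0]'
python3 -m handwheel '[0,0,0.2,0,0,0,0,0,0.25,0,0,0,0,0,0.25,0,0,0,0,0,0.25,0,0,0,0,0,0.25,0,0,0]' 
python3 -m handwheel '[-0.1,0.2,0.1,0,0,0,-0.1,0.2,0.1,0,0,0,-0.1,0.2,0.1,0,0,0,-0.1,0.2,0.1,0,0,0,0,0,0,0,0,0]' 0.9
python3 - <<'E'
from h import *
for n in ["scene","side"]:
    p,d=imaging.read_camera(n);X=cloud(d,cal(n)); th=np.radians(-12.5)
    q=(X[...,:2]-[.4361,.0044]); xj=np.cos(th)*q[...,0]+np.sin(th)*q[...,1]; yj=-np.sin(th)*q[...,0]+np.cos(th)*q[...,1]
    Z=X[...,2]; m=(abs(yj)<.08)&(xj>.07)&(xj<.25)&(Z>.03)&(Z<.2)
    b=m&(Z>.13); print(n,"bar pts",b.sum(),"xj",np.percentile(xj[b],[5,50,95]).round(3),"z",np.percentile(Z[b],[5,95]).round(3), "yj",np.percentile(yj[b],[2,98]).round(3))
    h=m&(xj>.16)&(Z<.12); print("handle",h.sum(),"xj",np.percentile(xj[h],[5,98]).round(3),"z",np.percentile(Z[h],[5,50,95]).round(3),"y",np.percentile(yj[h],[2,50,98]).round(3))
    cv2.imwrite(f"pics/{n}1.png",p)
E
python3 plan.py; python3 look.py w2
```

```text
time: 3.82
eef_pos: [0.6277, -0.0386, 0.0724]
tcp_rot: [0.781, 0.625, -0.0, -0.0]
contact_force: [1.0, 0.4, 0.8]
opening: -0.003
finger_force: 0.4
time: 3.98
eef_pos: [0.6279, -0.0387, 0.0698]
tcp_rot: [0.781, 0.625, -0.0, -0.0]
contact_force: [-0.3, 0.2, 2.2]
opening: 0.001
finger_force: 1.0
time: 4.4
eef_pos: [0.6273, -0.0386, 0.2509]
tcp_rot: [0.781, 0.625, -0.001, -0.001]
contact_force: [-0.1, -0.1, -0.4]
opening: -0.002
finger_force: 0.0
time: 4.82
eef_pos: [0.5668, 0.0855, 0.3136]
tcp_rot: [0.779, 0.627, 0.002, 0.001]
contact_force: [0.6, -0.4, 1.9]
opening: 0.708
finger_force: 0.0
scene bar pts 444 xj [0.106 0.117 0.129] z [0.142 0.176] yj [-0.062  0.067]
handle 208 xj [0.164 0.224] z [0.043 0.052 0.06 ] y [-0.007  0.004  0.009]
side bar pts 497 xj [0.102 0.11  0.126] z [0.162 0.179] yj [-0.069  0.062]
handle 184 xj [0.163 0.223] z [0.045 0.055 0.062] y [-0.011 -0.005  0.004]
t4.9 tcp [567.7  82.1 310.4] f [-0.4 -0.1  0.1] open 0.877 q [-0.03  0.02  1.76 -0.    1.35  0.19]
cam at [0.582 0.148 0.434]
```

View pics/w2.png

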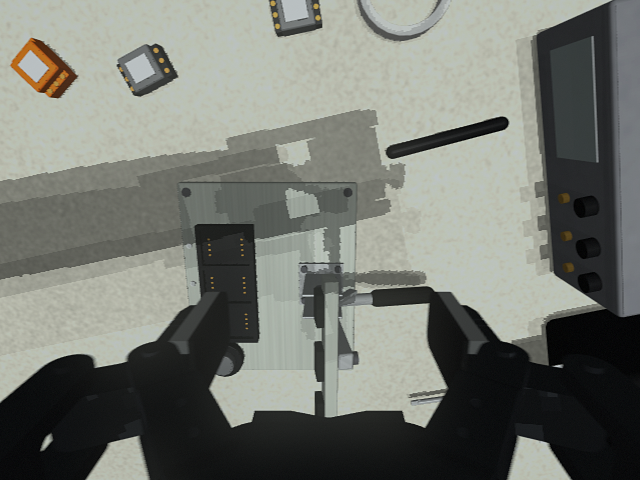

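```bash
python3 - <<'E'
from h import *
z=np.load("w2.npz"); k=(z["f"],z["cx"],z["cy"],z["R"],z["t"]); X=cloud(z["d"],k); p=z["p"]
g=cv2.cvtColor(p,cv2.COLOR_BGR2GRAY)
a=plane([(181,183),(356,183)],.012,k)*1000; print("plate corners",a.round(1))
m=((g<45)&(X[...,2]>.012)&(X[...,2]<.04)&(X[...,0]<.53)&(X[...,0]>.38)&(X[...,1]<.1)).astype(np.uint8)
m[:215]=0;m[300:]=0
v,u=np.nonzero(m); 
L=np.array([(u[v==r].min(),r) for r in range(232,270) if (v==r).sum()>20]); Rr=np.array([(u[v==r].max()+1,r) for r in range(232,270) if (v==r).sum()>20]); T=np.array([(c,v[u==c].min()) for c in range(200,252) if (u==c).any()])
for n,q in (("L",L),("R",Rr),("T",T)):
    w=plane(q,.023,k)[:,:2]*1000; c=np.median(w,0); d=np.linalg.svd(w-w.mean(0))[2][0]; print(n,c.round(1),"dir deg",np.degrees(np.arctan2(d[1],d[0])).round(2),
      "jig:",(np.array([[.9763,-.2164],[.2164,.9763]])@(c-[436.1,4.4])).round(1))
E
python3 mods.py w2 2>&1 | head -3; python3 plan.py w 418 240.2 150 12.6
```

```text
plate corners [[416.6 125.1  12. ]
 [599.3  84.3  12. ]]
L [415.   51.5] dir deg -101.98 jig: [-30.8  41.4]
R [476.5  37.7] dir deg -86.01 jig: [32.3 41.3]
T [453.6  73.3] dir deg -12.59 jig: [ 2.2 71.1]
zb -1.793349515729498e-05
[418.  240.3] [46.9 34.9] length yaw 12.8 px 1984 top 0.0248 heights hist [  63   64  103  334   68  288 1053]
[575.8 255.8] [29.8 46.2] length yaw -3.3 px 1556 top 0.0249 heights hist [ 33  34  80 331  27 176 865]
t5.0 tcp [567.8  81.2 309.3] f [ 0.6 -0.1 -0.4] open 0.899 q [-0.03  0.02  1.77 -0.    1.35  0.19]
['w', '418', '240.2', '150', '12.6'] world [418.  240.2 150. ] total [-0.999  1.06  -1.062] [ 0.001 -0.     0.28 ] rows 7 per row [-0.1427  0.1514 -0.1517] [ 0.0001 -0.      0.04  ]
```

```bash
echo '{"j":[436.8,5.0,-12.5]}' > frames.json
python3 -m handwheel '[-0.143,0.152,-0.15,0,0,0.04,-0.143,0.152,-0.15,0,0,0.04,-0.143,0.152,-0.15,0,0,0.04,-0.143,0.152,-0.15,0,0,0.04]' 0.7 40 >/dev/null
python3 -m handwheel '[-0.143,0.152,-0.15,0,0,0.04,-0.143,0.152,-0.15,0,0,0.04,-0.143,0.152,-0.15,0,0,0.04,0,0,0,0,0,0]' >/dev/null
cat > tips.py <<'E'
from h import *
from scipy.spatial.transform import Rotation as Ro
s=ctrl.get_state(); k=cal("wrist"); p,d=imaging.read_camera("wrist"); X=cloud(d,k)
T=(X-s["eef_pos"])@Ro.from_quat(s["tcp_rot"]).as_matrix()*1000
m=(abs(T[...,0])<15)&(abs(T[...,1])<60)&(T[...,2]>-40)&(T[...,2]<25)&(d<.25)
for sg in (1,-1):
    q=T[m&(sg*T[...,1]>0)]; q=q[q[:,2]<22]; print("finger",len(q),"max toolz %.1f"%np.percentile(q[:,2],98),"inner y %.1f"%(sg*np.percentile(sg*q[:,1],3)))
E
python3 tips.py; python3 look.py w3; python3 mods.py w3 | head -2; python3 plan.py w 418 240.2 22 12.6
```

```text
finger 7623 max toolz 9.4 inner y 29.8
finger 7690 max toolz 9.4 inner y -29.6
cam at [0.4   0.307 0.271]
zb 3.6196525870976126e-07
[417.6 240.2] [46.1 35. ] length yaw 13.2 px 3630 top 0.0248 heights hist [  53   59   92  749   53  304 2312]
t5.7 tcp [416.6 240.2 149.8] f [-0.1  0.4 -0.7] open 0.702 q [ 0.31 -0.03  2.13 -0.    1.05  0.09]
['w', '418', '240.2', '22', '12.6'] world [418.  240.2  22. ] total [ 0.009  0.    -0.852] [ 0.001 -0.003  0.   ] rows 4 per row [ 0.0023  0.     -0.2129] [ 0.0003 -0.0007  0.0001]
```

```bash
python3 -m handwheel '[0.003,0,-0.22,0,0,0.002,0.002,0,-0.22,0,0,0.002,0.002,0,-0.22,0,0,0.002,0,0,-0.208,0,0,0,0,0,0,0,0,0]' >/dev/null
python3 plan.py w 418 240.2 19 12.6
python3 -m handwheel '[0,0,0,0,0,0,0,0,0,0,0,0,0,0,0,0,0,0,0,0,0,0,0,0]' 0.4 60 
python3 tips.py
```

```text
t6.2 tcp [416.2 238.1  16.6] f [-1.7 -1.  -0.9] open 0.703 q [ 0.31  0.2   2.17 -0.    0.78  0.08]
['w', '418', '240.2', '19', '12.6'] world [418.  240.2  19. ] total [0.012 0.014 0.016] [ 0.002 -0.007 -0.003] rows 1 per row [0.0123 0.0142 0.016 ] [ 0.0025 -0.0069 -0.0034]
time: 6.48
eef_pos: [0.4211, 0.2413, 0.0245]
tcp_rot: [0.622, 0.783, 0.002, 0.001]
contact_force: [-0.7, -0.4, -1.1]
opening: 0.524
finger_force: 64.5
finger 13973 max toolz 7.8 inner y 2.0
finger 13996 max toolz 7.8 inner y -1.8
```

```bash
python3 plan.py; python3 -m handwheel '[0,0,0,0,0,0,0,0,0,0,0,0]'
python3 - <<'E'
from h import *
from scipy.spatial.transform import Rotation as Ro
s=ctrl.get_state(); k=cal("wrist"); p,d=imaging.read_camera("wrist"); X=cloud(d,k); cv2.imwrite("pics/g1.png",p)
T=(X-s["eef_pos"])@Ro.from_quat(s["tcp_rot"]).as_matrix()*1000
for y0 in (24,26,30,34): 
    m=(abs(abs(T[...,1])-y0)<1.5)&(abs(T[...,0])<20)&(T[...,2]<24); print(y0,m.sum(),np.histogram(T[m][:,2],np.arange(-20,26,4))[0])
E
```

```text
t6.5 tcp [420.7 241.3  24.1] f [-0.1 -0.1 -1. ] open 0.524 q [ 0.31  0.19  2.17 -0.    0.78  0.08]
time: 6.7
eef_pos: [0.4195, 0.2411, 0.023]
tcp_rot: [0.622, 0.783, 0.001, 0.001]
contact_force: [-0.5, 1.2, -0.4]
opening: 0.523
finger_force: 64.5
24 5265 [278 176 166 155 137 135 133  72  18   5 224]
26 3826 [138 123 111  96  90  78  77  79  18   0 409]
30 1707 [ 21  27  30  31  30  26  28  14   4   0 453]
34 1666 [  0  28 117  95  99  99  66  29   0   0 610]
```

View pics/g1.png

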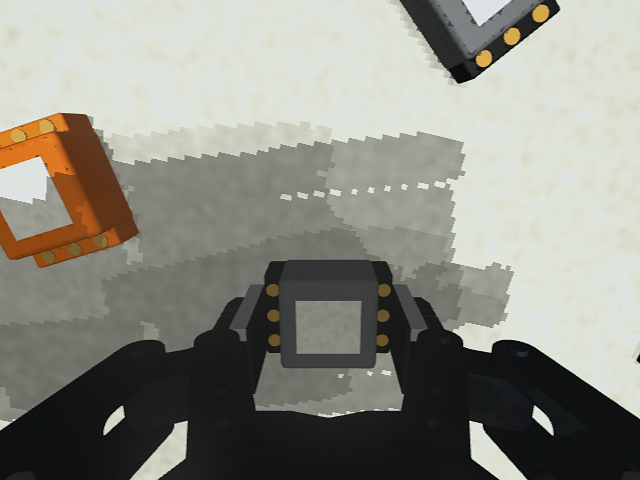

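```bash
python3 -m handwheel '[0,0,0,0,0,0,0,0,0,0,0,0]' 0.62 | sed -n 2p; python3 -m handwheel '[0,0,0,0,0,0,0,0,0,0,0,0]' 0.62 | sed -n 2p
```

```text
eef_pos: [0.4191, 0.241, 0.0223]
eef_pos: [0.419, 0.241, 0.0221]
```

```bash
python3 -m handwheel '[-0.006,-0.005,-0.027,0,0,0,0,0,0,0,0,0]' 0.62 | sed -n 2p; python3 -m handwheel '[0,0,0,0,0,0,0,0,0,0,0,0,0,0,0,0,0,0]' 0.4 60; python3 -m handwheel '[0,0,0.1,0,0,0,0,0,0.2,0,0,0,0,0,0.25,0,0,0,0,0,0.25,0,0,0]' | sed -n '2p;5,6p'
python3 plan.py j 0 45 125 0 j 0 45 43 0
```

```text
eef_pos: [0.4175, 0.2399, 0.0172]
time: 7.5
eef_pos: [0.418, 0.2401, 0.0179]
tcp_rot: [0.622, 0.783, -0.0, -0.0]
contact_force: [-0.5, 0.2, 0.4]
opening: 0.519
finger_force: 62.5
eef_pos: [0.4168, 0.2397, 0.138]
opening: 0.525
finger_force: 62.4
t7.8 tcp [416.8 239.7 138. ] f [ 1.4 -0.  -1.9] open 0.525 q [ 0.31 -0.02  2.13 -0.    1.03  0.08]
['j', '0', '45', '125', '0'] world [446.5  48.9 125. ] total [ 0.198 -1.272 -0.087] [ 0.    -0.002 -0.284] rows 5 per row [ 0.0396 -0.2544 -0.0173] [ 0.     -0.0004 -0.0569]
['j', '0', '45', '43', '0'] world [446.5  48.9  43. ] total [ 0.     0.    -0.547] [0. 0. 0.] rows 2 per row [ 0.      0.     -0.2733] [0. 0. 0.]
```

```bash
python3 -m handwheel '[0.04,-0.254,-0.02,0,0,-0.057,0.04,-0.254,-0.02,0,0,-0.057,0.04,-0.254,-0.02,0,0,-0.057,0.04,-0.254,-0.02,0,0,-0.057,0.04,-0.254,-0.02,0,0,-0.057]' | sed -n '2p;5,6p'
python3 -m handwheel '[0,0,0,0,0,0,0,0,0,0,0,0,0,0,0,0,0,0,0,0,0,0,0,0,0,0,0,0,0,0]' | sed -n '2p;5,6p'
python3 -m handwheel '[0,0,0,0,0,0,0,0,0,0,0,0,0,0,0,0,0,0]' | sed -n '2p;5,6p'
python3 plan.py j 0 45 44 0
```

```text
eef_pos: [0.4477, 0.0482, 0.1228]
opening: 0.522
finger_force: 62.4
eef_pos: [0.4478, 0.0508, 0.1228]
opening: 0.527
finger_force: 67.2
eef_pos: [0.448, 0.0503, 0.123]
opening: 0.524
finger_force: 67.2
t8.9 tcp [448.   50.3 123. ] f [-0.2 -0.3 -0.5] open 0.524 q [-0.11 -0.07  2.21 -0.    0.99  0.1 ]
['j', '0', '45', '44', '0'] world [446.5  48.9  44. ] total [-0.01  -0.009 -0.527] [ 0.  0. -0.] rows 2 per row [-0.005  -0.0046 -0.2633] [ 0.      0.     -0.0001]
```

```bash
python3 -m handwheel '[-0.005,-0.005,-0.18,0,0,0,-0.005,-0.004,-0.18,0,0,0,0,0,-0.166,0,0,0,0,0,0,0,0,0,0,0,0,0,0,0]' >/dev/null
python3 -m handwheel '[0,0,0,0,0,0,0,0,0,0,0,0,0,0,0,0,0,0]' | sed -n '2p;4,6p'
python3 plan.py j 0 45 36 0
```

```text
eef_pos: [0.4473, 0.0483, 0.0453]
contact_force: [-0.1, 0.4, -0.5]
opening: 0.523
finger_force: 67.7
t9.6 tcp [447.3  48.3  45.3] f [-0.1  0.4 -0.5] open 0.523 q [-0.12  0.08  2.25 -0.    0.82  0.1 ]
['j', '0', '45', '36', '0'] world [446.5  48.9  36. ] total [-0.005  0.004 -0.062] [0.    0.001 0.001] rows 1 per row [-0.0053  0.004  -0.0621] [0.0002 0.0013 0.0006]
```

```bash
python3 -m handwheel '[-0.005,0.004,-0.02,0,0,0,0,0,-0.02,0,0,0,0,0,-0.02,0,0,0,0,0,0,0,0,0,0,0,0,0,0,0]' | sed -n '2p;4,6p'
python3 -m handwheel '[0,0,0,0,0,0,0,0,0,0,0,0]' | sed -n '2p;4,6p'
```

```text
eef_pos: [0.4469, 0.0488, 0.0399]
contact_force: [-15.0, -1.5, 36.1]
opening: 0.524
finger_force: 80.6
eef_pos: [0.4469, 0.0488, 0.0399]
contact_force: [-15.2, 0.0, 36.3]
opening: 0.525
finger_force: 80.2
```

```bash
python3 -m handwheel '[0,0,0.04,0,0,0,0,0,0,0,0,0,0,0,0,0,0,0]' | sed -n '2p;4,6p'
python3 look.py w4
python3 - <<'E'
from h import *
p=cv2.imread("pics/w4.png"); cv2.imwrite("pics/w4c.png",cv2.resize(p[200:440,180:500],(800,600),interpolation=cv2.INTER_CUBIC))
E
```

```text
eef_pos: [0.446, 0.0489, 0.0412]
contact_force: [-0.0, -0.4, -1.0]
opening: 0.523
finger_force: 67.7
cam at [0.46  0.115 0.165]
```

View pics/w4c.png

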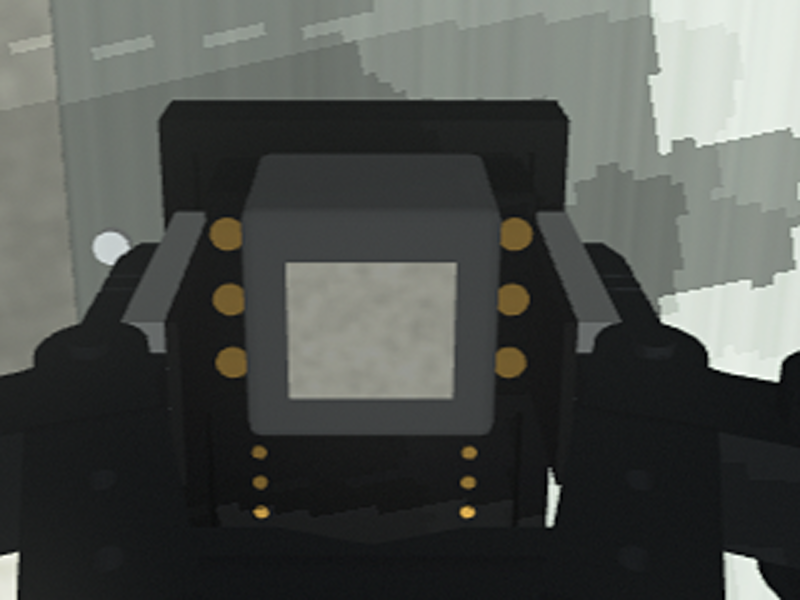

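Run:
```python
from h import *
z=np.load("w4.npz"); k=(z["f"],z["cx"],z["cy"],z["R"],z["t"])
s=ctrl.get_state(); print(s["eef_pos"].round(4))
J=np.array([[.9763,-.2164],[.2164,.9763]])
def j(c,zz): 
    w=plane([(180+a/2.5,200+b/2.5) for a,b in c],zz,k)[:,:2]*1000; return ((w-[436.8,5.0])@J.T).round(1).tolist()
print("nest top",j([(162,122),(568,122)],.023)); print("nest bot",j([(172,100),(557,100)],.012))
print("floor contacts",j([(259,453),(469,453),(260,483),(468,483),(262,512),(467,512)],.018))
print("module top: label corners",j([(286,263),(456,263),(454,398),(289,398)],.041+.006), "top face",j([(245,210),(498,210),(492,433),(251,433)],.047))
print("tcp",((s["eef_pos"][:2]*1000-[436.8,5.0])@J.T).round(1))
```

```text
[0.4455 0.049  0.0407]
nest top [[-31.9, 68.1], [29.2, 67.9]]
nest bot [[-32.5, 68.3], [29.6, 68.2]]
floor contacts [[-19.8, 6.9], [16.3, 6.8], [-19.8, 0.9], [16.3, 0.8], [-19.6, -5.1], [16.3, -5.2]]
module top: label corners [[-11.6, 56.3], [10.6, 56.3], [10.7, 36.3], [-11.7, 36.3]] top face [[-16.6, 63.7], [15.8, 63.7], [16.1, 30.8], [-17.0, 30.9]]
tcp [-1.  44.8]
```

```bash
python3 -m handwheel '[-0.0095,-0.002,0.01,0,0,0,0,0,0,0,0,0,0,0,0,0,0,0]' | sed -n '2p;4p'
python3 -m handwheel '[0,0,-0.02,0,0,0,0,0,-0.02,0,0,0,0,0,0,0,0,0,0,0,0,0,0,0]' | sed -n '2p;4p'
python3 plan.py j 0 45 36 0
```

```text
eef_pos: [0.4439, 0.0486, 0.042]
contact_force: [0.2, 0.2, -1.0]
eef_pos: [0.4449, 0.0485, 0.0398]
contact_force: [-12.4, 1.2, 27.1]
t11.1 tcp [444.9  48.5  39.8] f [-12.4   1.2  27.1] open 0.525 q [-0.12  0.09  2.25 -0.    0.81  0.1 ]
['j', '0', '45', '36', '0'] world [446.5  48.9  36. ] total [ 0.011  0.003 -0.025] [ 0.    -0.002  0.   ] rows 1 per row [ 0.0106  0.003  -0.025 ] [ 0.0002 -0.0023  0.0002]
```

```bash
python3 -m handwheel '[0,0,0.015,0,0,0,0,0,0,0,0,0]' | sed -n '2p;4p'
python3 -m handwheel '[0,0,0,0,0,0,0,0,0,0,0,0,0,0,0,0,0,0]' 0.65 | sed -n '2p;4,5p'
python3 -m handwheel '[0,0,0.15,0,0,0,0,0,0.2,0,0,0,0,0,0.2,0,0,0,0,0,0.2,0,0,0,0,0,0,0,0,0]'  | sed -n '2p;4,5p'
python3 look.py w5
python3 - <<'E'
from h import *
z=np.load("w5.npz"); k=(z["f"],z["cx"],z["cy"],z["R"],z["t"]); X=cloud(z["d"],k); 
J=np.array([[.9763,-.2164],[.2164,.9763]]); q=(X[...,:2]*1000-[436.8,5.0])@J.T; Z=X[...,2]*1000
m=(abs(q[...,0])<35)&(q[...,1]>20)&(q[...,1]<75)&(Z<60)
t=m&(Z>35); r=cv2.minAreaRect(q[t].astype(np.float32)); print("top rect",r,"z",np.percentile(Z[t],[5,50,95]))
A=np.c_[q[t],np.ones(t.sum())]; print("tilt plane",np.linalg.lstsq(A,Z[t],rcond=None)[0])
cv2.imwrite("pics/w5c.png",cv2.resize(z["p"][200:480,120:440],(685,600)))
E
```

```text
eef_pos: [0.4451, 0.0484, 0.0399]
contact_force: [-3.4, -0.7, 9.3]
eef_pos: [0.4442, 0.0486, 0.0383]
contact_force: [-0.6, -1.4, -0.6]
opening: 0.649
eef_pos: [0.4483, 0.0483, 0.1574]
contact_force: [0.7, 0.5, 0.4]
opening: 0.647
cam at [0.461 0.114 0.281]
top rect ((-0.2825889587402344, 46.384239196777344), (39.73879623413086, 33.80186462402344), 0.014421255327761173) z [40.40669931 42.03117923 43.20219718]
tilt plane [-6.71085161e-04 -2.29771355e-02  4.29940806e+01]
```

View pics/w5c.png

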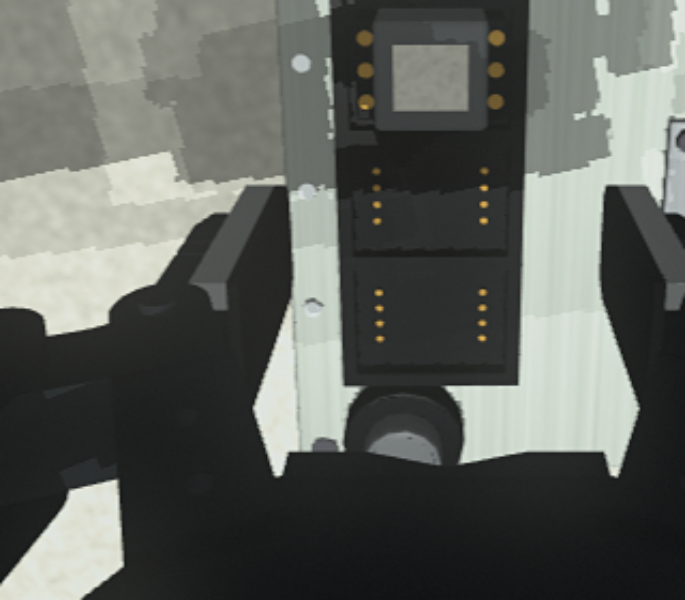

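```bash
python3 plan.py w 576 258.3 160 -2.5
```

```text
t11.9 tcp [446.9  48.4 154.7] f [-0.5 -0.3  0.4] open 0.65 q [-0.12 -0.12  2.2   0.    1.06  0.1 ]
['w', '576', '258.3', '160', '-2.5'] world [576.  258.3 160. ] total [0.861 1.399 0.035] [0.    0.005 0.112] rows 7 per row [0.1229 0.1999 0.0051] [0.     0.0007 0.016 ]
```

```bash
python3 -m handwheel '[0.05,0.22,0.03,0,0,0.016,0.1,0.22,0.02,0,0,0.016,0.14,0.2,0,0,0,0.016,0.14,0.2,0,0,0,0.016,0.143,0.19,0,0,0,0.016]' 0.72 40 | sed -n '2p;4p'
python3 -m handwheel '[0.144,0.185,0,0,0,0.016,0.144,0.184,0,0,0,0.016,0,0,0,0,0,0,0,0,0,0,0,0,0,0,0,0,0,0]' | sed -n '2p;4p'
python3 look.py w6; python3 mods.py w6 ; python3 plan.py w 576 258.3 22.5 -2.5
```

```text
eef_pos: [0.53, 0.2047, 0.1567]
contact_force: [-0.7, -0.0, -0.2]
eef_pos: [0.5724, 0.2581, 0.1565]
contact_force: [-0.5, -1.0, -0.5]
cam at [0.576 0.326 0.28 ]
zb 3.4156022758583093e-06
[575.5 259.1] [34.1 45.8] length yaw -1.7 px 3395 top 0.0248 heights hist [  46   42  103  711   46  259 2183]
[635.9 258.3] [17.1  1.6] length yaw 89.7 px 174 top 0.0243 heights hist [18 20 25 26 23 26 36]
[437.4 357.5] [34.5 47.2] length yaw -38.4 px 4749 top 0.0248 heights hist [ 157  135  213  715  156  516 2842]
t12.8 tcp [572.4 257.7 157.1] f [ 0.5 -0.1  0.9] open 0.717 q [ 0.26  0.27  1.77 -0.    1.1   0.31]
['w', '576', '258.3', '22.5', '-2.5'] world [576.  258.3  22.5] total [ 0.024  0.004 -0.898] [ 0.001 -0.002  0.   ] rows 4 per row [ 0.006   0.0011 -0.2244] [ 0.0002 -0.0005  0.    ]
```

```bash
python3 -m handwheel '[0.006,0.003,-0.22,0,0,0.002,0.006,0.003,-0.22,0,0,0.002,0.006,0.002,-0.22,0,0,0.001,0.004,0,-0.22,0,0,0,0,0,0,0,0,0]' >/dev/null
python3 -m handwheel '[0,0,0,0,0,0,0,0,0,0,0,0,0,0,0,0,0,0,0,0,0,0,0,0]' | sed -n '2p;4p'; python3 plan.py w 576 259 22.5 -2
```

```text
eef_pos: [0.5788, 0.2601, 0.0301]
contact_force: [-0.7, 0.3, 0.3]
t13.6 tcp [578.8 260.1  30.1] f [-0.7  0.3  0.3] open 0.72 q [ 0.26  0.45  1.8  -0.    0.88  0.3 ]
['w', '576', '259', '22.5', '-2'] world [576.  259.   22.5] total [-0.019 -0.007 -0.051] [-0.001  0.003  0.   ] rows 1 per row [-0.0189 -0.007  -0.0507] [-0.0008  0.0033  0.0005]
```

```bash
python3 -m handwheel '[-0.018,-0.007,-0.045,0,0.003,0,0,0,0,0,0,0,0,0,0,0,0,0,0,0,0,0,0,0]'  | sed -n '2p;4p'
python3 -m handwheel '[0,0,0,0,0,0,0,0,0,0,0,0,0,0,0,0,0,0,0,0,0,0,0,0]' 0.4 60 | sed -n '2p;4,6p'
python3 -m handwheel '[0,0,0.1,0,0,0,0,0,0.2,0,0,0,0,0,0.25,0,0,0,0,0,0.27,0,0,0,0,0,0,0,0,0]' | sed -n '2p;5,6p'
python3 plan.py j -1 0 150 0
```

```text
eef_pos: [0.574, 0.2586, 0.0201]
contact_force: [0.0, -0.2, -0.6]
eef_pos: [0.5747, 0.2587, 0.0205]
contact_force: [0.2, 0.5, 2.7]
opening: 0.526
finger_force: 63.6
eef_pos: [0.5792, 0.2602, 0.1541]
opening: 0.523
finger_force: 63.3
t14.7 tcp [579.2 260.2 154.1] f [2.1 0.4 1.4] open 0.523 q [0.26 0.29 1.76 0.   1.08 0.3 ]
['j', '-1', '0', '150', '0'] world [435.8   5.2 150. ] total [-0.956 -1.7   -0.027] [-0.002  0.008 -0.116] rows 8 per row [-0.1195 -0.2124 -0.0034] [-0.0003  0.001  -0.0146]
```

```bash
python3 -m handwheel '[-0.15,-0.2,0,0,0,-0.015,-0.15,-0.2,0,0,0,-0.015,-0.14,-0.21,0,0,0,-0.015,-0.13,-0.21,0,0,0,-0.015,-0.12,-0.22,0,0,0,-0.015]' | sed -n '2p;5,6p'
python3 -m handwheel '[-0.11,-0.22,-0.01,0,0,-0.015,-0.09,-0.22,-0.01,0,0,-0.015,-0.066,-0.22,-0.01,0,0,-0.011,0,0,0,0,0,0,0,0,0,0,0,0]' | sed -n '2p;5,6p'
python3 -m handwheel '[0,0,0,0,0,0,0,0,0,0,0,0,0,0,0,0,0,0,0,0,0,0,0,0]' | sed -n '2p;5,6p'
python3 plan.py j -1.3 -0.7 46 0
```

```text
eef_pos: [0.4691, 0.1017, 0.1433]
opening: 0.523
finger_force: 63.3
eef_pos: [0.4304, 0.0023, 0.1391]
opening: 0.521
finger_force: 63.3
eef_pos: [0.431, 0.0045, 0.1386]
opening: 0.523
finger_force: 63.3
t15.8 tcp [431.    4.5 138.6] f [ 0.3  0.  -0.1] open 0.523 q [-0.23 -0.14  2.25 -0.    1.04 -0.01]
['j', '-1.3', '-0.7', '46', '0'] world [435.4   4.6  46. ] total [ 0.029  0.    -0.617] [-0.001 -0.003 -0.002] rows 3 per row [ 9.800e-03  1.000e-04 -2.057e-01] [-0.0002 -0.001  -0.0005]
```

```bash
python3 -m handwheel '[0.01,0,-0.2,0,0,0,0.01,0,-0.2,0,0,0,0.009,0,-0.21,0,0,0,0,0,0,0,0,0,0,0,0,0,0,0]' >/dev/null
python3 -m handwheel '[0,0,0,0,0,0,0,0,0,0,0,0,0,0,0,0,0,0]' | sed -n '2p;4p'
python3 plan.py j -1.3 -0.7 40 0; python3 look.py w7;  python3 - <<'E'
from h import *
z=np.load("w7.npz"); k=(z["f"],z["cx"],z["cy"],z["R"],z["t"]); X=cloud(z["d"],k); hsv=cv2.cvtColor(z["p"],cv2.COLOR_BGR2HSV)
J=np.array([[.9763,-.2164],[.2164,.9763]]); q=(X[...,:2]*1000-[436.8,5.0])@J.T; Z=X[...,2]*1000
for nm,m in (("held",(abs(q[...,0])<19)&(abs(q[...,1])<25)&(Z>46)&(Z<56)),("mod0",(abs(q[...,0])<35)&(q[...,1]>25)&(q[...,1]<75)&(Z<44)&(Z>39)),("mod0 term",(abs(q[...,0])<35)&(q[...,1]>25)&(q[...,1]<75)&(Z<36)&(Z>30)),("nest",(abs(q[...,0])<40)&(q[...,1]>30)&(q[...,1]<75)&(Z<26)&(Z>20.5))):
    r=cv2.minAreaRect(q[m].astype(np.float32)); print(nm,m.sum(),np.round(r[0],1),np.round(r[1],1),round(r[2],1),"x",np.percentile(q[m][:,0],[1,99]).round(1),"y",np.percentile(q[m][:,1],[1,99]).round(1),"z",np.median(Z[m]).round(1))
E
```

```text
eef_pos: [0.4364, 0.0035, 0.0491]
contact_force: [0.9, -0.6, 0.6]
t16.5 tcp [436.4   3.5  49.1] f [ 0.9 -0.6  0.6] open 0.524 q [-0.23  0.04  2.28 -0.    0.83 -0.01]
['j', '-1.3', '-0.7', '40', '0'] world [435.4   4.6  40. ] total [-0.007  0.008 -0.06 ] [ 0.    -0.001 -0.001] rows 1 per row [-0.007   0.0075 -0.0603] [ 0.     -0.0008 -0.0006]
cam at [0.451 0.069 0.173]
held 9329 [-0.  -0.9] [34.7 34.2] 89.8 x [-16.5  16.4] y [-17.   15.9] z 52.6
mod0 10039 [-1.2 46. ] [34.1 34. ] 89.9 x [-17.6  15.3] y [29.9 62.7] z 42.0
mod0 term 2588 [-1.1 46.7] [46.2 33.1] 0.3 x [-23.9  21.7] y [30.7 63.1] z 33.1
nest 4903 [-1.5 49.1] [38.2 62.4] 90.0 x [-32.4  29.3] y [30.7 68.2] z 22.9
```

```bash
python3 -m handwheel '[-0.009,0.006,-0.02,0,0,0,0,0,-0.02,0,0,0,0,0,-0.02,0,0,0,0,0,0,0,0,0,0,0,0,0,0,0]' | sed -n '2p;4p'
python3 -m handwheel '[0,0,0,0,0,0,0,0,0,0,0,0]' | sed -n '2p;4p'
```

```text
eef_pos: [0.4341, 0.0045, 0.0399]
contact_force: [-7.7, 0.9, 16.3]
eef_pos: [0.4342, 0.0045, 0.0399]
contact_force: [-5.8, 0.9, 15.0]
```

```bash
python3 -m handwheel '[0,0,0.008,0,0,0,0,0,0,0,0,0]' | sed -n '2p;4p'
python3 -m handwheel '[0,0,0,0,0,0,0,0,0,0,0,0,0,0,0,0,0,0]' 0.65 | sed -n '2p;4,5p'
python3 -m handwheel '[0,0,0.15,0,0,0,0,0,0.2,0,0,0,0,0,0.2,0,0,0,0,0,0.2,0,0,0,0,0,0,0,0,0]'  | sed -n '2p;4,5p'
python3 look.py w8
cat > nest.py <<'E'
import sys; from h import *
z=np.load(sys.argv[1]+".npz"); k=(z["f"],z["cx"],z["cy"],z["R"],z["t"]); X=cloud(z["d"],k)
J=np.array([[.9763,-.2164],[.2164,.9763]]); q=(X[...,:2]*1000-[436.8,5.0])@J.T; Z=X[...,2]*1000
for y0 in (-45,0,45):
    m=(abs(q[...,0])<22)&(abs(q[...,1]-y0)<22)&(Z<60)&(Z>36)
    if m.sum()<200: print(y0,"none",m.sum()); continue
    r=cv2.minAreaRect(q[m].astype(np.float32)); t=np.linalg.lstsq(np.c_[q[m],np.ones(m.sum())],Z[m],rcond=None)[0]
    print(y0,m.sum(),np.round(r[0],1),np.round(r[1],1),round(r[2],1),"z",np.percentile(Z[m],[5,50,95]).round(1),"slope",t[:2].round(3))
m=(abs(q[...,0])<40)&(abs(q[...,1])<75)&(Z<26)&(Z>20.5); print("nest x",np.percentile(q[m][:,0],[1,99]).round(1),"y",np.percentile(q[m][:,1],[1,99]).round(1))
E
python3 nest.py w8; python3 plan.py w 437.4 357.4 150 -38.4
```

```text
eef_pos: [0.4342, 0.0045, 0.04]
contact_force: [-2.8, 0.2, 8.0]
eef_pos: [0.4335, 0.0046, 0.0388]
contact_force: [-0.1, 0.3, 0.4]
opening: 0.65
eef_pos: [0.4376, 0.0037, 0.1579]
contact_force: [0.1, -0.4, 0.6]
opening: 0.648
cam at [0.451 0.07  0.281]
-45 none 0
0 2808 [-2.4 -0.5] [33.9 34. ] 89.7 z [40.4 42.  43.2] slope [-0.002 -0.023]
45 3191 [-1.1 46. ] [34.  33.5] 0.1 z [40.7 42.  43.2] slope [ 0.002 -0.   ]
nest x [-32.3  29.3] y [-72.1  67.8]
t18.0 tcp [436.2   4.  155.2] f [ 0.9  0.5 -0.5] open 0.65 q [-0.22 -0.16  2.23 -0.    1.07 -0.01]
['w', '437.4', '357.4', '150', '-38.4'] world [437.4 357.4 150. ] total [ 0.008  2.356 -0.035] [ 0.001  0.002 -0.288] rows 9 per row [ 0.0009  0.2618 -0.0039] [ 0.0001  0.0002 -0.032 ]
```

```bash
python3 -m handwheel '[0,0.26,0,0,0,-0.032,0,0.26,0,0,0,-0.032,0,0.26,0,0,0,-0.032,0,0.26,0,0,0,-0.032,0,0.26,0,0,0,-0.032]' 0.72 40 | sed -n '2p;4p'
python3 -m handwheel '[0,0.26,0,0,0,-0.032,0,0.26,0,0,0,-0.032,0,0.26,0,0,0,-0.032,0,0.26,0,0,0,-0.032,0,0,0,0,0,0]' | sed -n '2p;4p'
python3 -m handwheel '[0,0,0,0,0,0,0,0,0,0,0,0,0,0,0,0,0,0]' | sed -n '2p;4p'
python3 look.py w9; python3 mods.py w9|tail -1 ; python3 plan.py w 437.4 357.4 23 -38.4
```

```text
eef_pos: [0.4325, 0.201, 0.1501]
contact_force: [0.8, 0.0, 0.4]
eef_pos: [0.4325, 0.3604, 0.15]
contact_force: [-0.1, -0.6, 0.4]
eef_pos: [0.4334, 0.3542, 0.1506]
contact_force: [-0.7, -1.1, 0.1]
cam at [0.476 0.407 0.274]
[437.2 357.5] [34.1 46. ] length yaw -38.5 px 3584 top 0.0248 heights hist [  48   60  102  721   38  286 2319]
t19.1 tcp [433.6 354.1 151. ] f [-0.1  0.2  0.3] open 0.72 q [0.5  0.14 1.94 0.   1.06 1.17]
['w', '437.4', '357.4', '23', '-38.4'] world [437.4 357.4  23. ] total [ 0.025  0.022 -0.853] [-0.001 -0.003  0.001] rows 4 per row [ 0.0063  0.0055 -0.2133] [-0.0003 -0.0008  0.0002]
```

```bash
python3 -m handwheel '[0.007,0.006,-0.22,0,0,0,0.006,0.006,-0.22,0,0,0,0.006,0.005,-0.22,0,0,0,0.006,0.005,-0.19,0,0,0,0,0,0,0,0,0]' >/dev/null
python3 -m handwheel '[0,0,0,0,0,0,0,0,0,0,0,0,0,0,0,0,0,0,0,0,0,0,0,0]' | sed -n '2p;4p'; python3 plan.py w 437.3 357.5 22 -38.4
```

```text
eef_pos: [0.4392, 0.3595, 0.027]
contact_force: [0.9, 0.5, 0.0]
t19.9 tcp [439.2 359.5  27. ] f [0.9 0.5 0. ] open 0.721 q [0.51 0.34 1.97 0.01 0.83 1.17]
['w', '437.3', '357.5', '22', '-38.4'] world [437.3 357.5  22. ] total [-0.013 -0.014 -0.033] [-0.003  0.     0.   ] rows 1 per row [-0.0128 -0.0136 -0.033 ] [-0.0032  0.0002  0.0001]
```

```bash
python3 -m handwheel '[-0.01,-0.01,-0.025,0,0,0,0,0,0,0,0,0,0,0,0,0,0,0,0,0,0,0,0,0]'  | sed -n '2p;4p'
python3 -m handwheel '[0,0,0,0,0,0,0,0,0,0,0,0,0,0,0,0,0,0,0,0,0,0,0,0]' 0.4 60 | sed -n '2p;4,6p'
python3 -m handwheel '[0,0,0.1,0,0,0,0,0,0.2,0,0,0,0,0,0.25,0,0,0,0,0,0.27,0,0,0,0,0,0,0,0,0]' | sed -n '2p;5,6p'
python3 plan.py j -1.6 -47.8 145 0
```

```text
eef_pos: [0.436, 0.3573, 0.0207]
contact_force: [0.1, -0.2, -1.5]
eef_pos: [0.4365, 0.3576, 0.021]
contact_force: [0.0, 0.5, 2.7]
opening: 0.526
finger_force: 63.4
eef_pos: [0.4404, 0.3599, 0.1524]
opening: 0.526
finger_force: 63.1
t21.0 tcp [440.4 359.9 152.4] f [1.1 0.6 0.9] open 0.526 q [0.51 0.15 1.93 0.   1.05 1.17]
['j', '-1.6', '-47.8', '145', '0'] world [424.9 -41.3 145. ] total [-0.103 -2.675 -0.049] [-0.008  0.005  0.288] rows 10 per row [-0.0103 -0.2675 -0.0049] [-0.0008  0.0005  0.0288]
```

```bash
python3 -m handwheel '[0,-0.267,0,0,0,0.029,0,-0.267,0,0,0,0.029,0,-0.267,0,0,0,0.029,0,-0.267,0,0,0,0.029,0,-0.267,0,0,0,0.029]' | sed -n '2p;5,6p'
python3 -m handwheel '[-0.02,-0.267,-0.01,0,0,0.029,-0.02,-0.267,-0.01,0,0,0.029,-0.02,-0.267,-0.01,0,0,0.029,-0.02,-0.267,-0.01,0,0,0.029,-0.02,-0.267,-0.01,0,0,0.029]' | sed -n '2p;5,6p'
python3 -m handwheel '[0,0,0,0,0,0,0,0,0,0,0,0,0,0,0,0,0,0,0,0,0,0,0,0,0,0,0,0,0,0]' | sed -n '2p;5,6p'
python3 plan.py j -1.6 -47.8 48 0
```

```text
eef_pos: [0.4352, 0.1555, 0.1429]
opening: 0.526
finger_force: 63.0
eef_pos: [0.4201, -0.0448, 0.1356]
opening: 0.521
finger_force: 63.0
eef_pos: [0.4209, -0.0419, 0.1358]
opening: 0.523
finger_force: 63.0
t22.2 tcp [420.9 -41.9 135.8] f [ 0.1  0.2 -1.3] open 0.523 q [-0.34 -0.16  2.27 -0.    1.04 -0.13]
['j', '-1.6', '-47.8', '48', '0'] world [424.9 -41.3  48. ] total [ 0.026  0.004 -0.585] [-0.001 -0.003 -0.004] rows 3 per row [ 0.0088  0.0012 -0.195 ] [-0.0002 -0.0011 -0.0013]
```

```bash
python3 -m handwheel '[0.007,0.001,-0.195,0,0,-0.002,0.007,0.001,-0.195,0,0,-0.001,0.006,0.001,-0.195,0,0,0,0,0,0,0,0,0,0,0,0,0,0,0]' >/dev/null
python3 -m handwheel '[0,0,0,0,0,0,0,0,0,0,0,0,0,0,0,0,0,0,0,0,0,0,0,0]' | sed -n '2p;4p'
python3 plan.py j -1.6 -47.8 40 0; python3 look.py w10;  python3 - <<'E'
from h import *
z=np.load("w10.npz"); k=(z["f"],z["cx"],z["cy"],z["R"],z["t"]); X=cloud(z["d"],k)
J=np.array([[.9763,-.2164],[.2164,.9763]]); q=(X[...,:2]*1000-[436.8,5.0])@J.T; Z=X[...,2]*1000
for nm,m in (("held",(abs(q[...,0])<19)&(abs(q[...,1]+45)<24)&(Z>46.5)&(Z<57)),("mod1",(abs(q[...,0])<35)&(abs(q[...,1])<25)&(Z<44)&(Z>39)),("mod0",(abs(q[...,0])<35)&(q[...,1]>25)&(q[...,1]<75)&(Z<44)&(Z>39)),("nest",(abs(q[...,0])<40)&(abs(q[...,1])<75)&(Z<26)&(Z>20.5))):
    r=cv2.minAreaRect(q[m].astype(np.float32)); print(nm,m.sum(),np.round(r[0],1),np.round(r[1],1),round(r[2],1),"x",np.percentile(q[m][:,0],[1,99]).round(1),"y",np.percentile(q[m][:,1],[1,99]).round(1),"z",np.median(Z[m]).round(1))
E
```

```text
eef_pos: [0.4248, -0.0429, 0.0495]
contact_force: [0.5, 0.7, -1.4]
t23.0 tcp [424.8 -42.9  49.5] f [ 0.5  0.7 -1.4] open 0.524 q [-0.34  0.02  2.3  -0.    0.83 -0.12]
['j', '-1.6', '-47.8', '40', '0'] world [424.9 -41.3  40. ] total [ 0.001  0.01  -0.063] [-0.    -0.002  0.   ] rows 1 per row [ 0.0009  0.0102 -0.0633] [-0.     -0.0016  0.0005]
cam at [0.44  0.023 0.173]
held 9233 [ -1.4 -48.2] [34.5 34.1] 89.9 x [-17.8  15.1] y [-64.3 -31.4] z 52.6
mod1 10030 [-2.6 -0.8] [33.8 34.1] 89.9 x [-19.   13.9] y [-17.   15.8] z 42.0
mod0 9996 [-1.1 41.9] [25.9 34.1] 89.8 x [-17.6  15.3] y [29.3 54.1] z 42.0
nest 11779 [-1.7  8. ] [103.9  62.6] 89.9 x [-32.4  29.3] y [-41.4  58.5] z 22.9
```

```bash
python3 -m handwheel '[0.001,0.008,-0.02,0,0,0,0,0,-0.02,0,0,0,0,0,-0.02,0,0,0,0,0,0,0,0,0,0,0,0,0,0,0]' | sed -n '2p;4p'
python3 -m handwheel '[0,0,0,0,0,0,0,0,0,0,0,0,0,0,0,0,0,0]' 0.65 | sed -n '2p;4,5p'
python3 -m handwheel '[0,0,0.15,0,0,0,0,0,0.2,0,0,0,0,0,0.2,0,0,0,0,0,0.2,0,0,0,0,0,0.2,0,0,0]'  | sed -n '2p;4,5p'
python3 -m handwheel '[0.05,0.1,0.1,0,0,0,0.05,0.15,0.1,0,0,0,0.05,0.15,0.1,0,0,0,0.05,0.1,0,0,0,0,0,0,0,0,0,0]'  0.8| sed -n '2p;4,5p'
python3 look.py w11; python3 nest.py w11; python3 plan.py j 165 0 230 0
```

```text
eef_pos: [0.4244, -0.0416, 0.04]
contact_force: [-3.2, 1.4, 8.3]
eef_pos: [0.424, -0.0415, 0.039]
contact_force: [-0.2, 0.0, -0.8]
opening: 0.651
eef_pos: [0.4237, -0.0414, 0.1827]
contact_force: [1.0, -0.2, -0.4]
opening: 0.648
eef_pos: [0.4554, 0.0352, 0.2279]
contact_force: [-0.9, -0.6, 0.1]
opening: 0.801
cam at [0.47  0.101 0.351]
-45 1478 [ -2.1 -46.8] [33.5 33.9] 0.2 z [39.8 42.  43.2] slope [-0.003 -0.039]
0 1651 [-2.4 -0.6] [33.8 33.8] 0.3 z [40.3 42.  43.2] slope [-0.001 -0.025]
45 1794 [-0.6 46.3] [34. 34.] 88.5 z [40.5 42.  43.2] slope [-0.002 -0.008]
nest x [-32.2  29.5] y [-71.4  68.2]
t24.6 tcp [454.4  34.3 226.8] f [ 0.4 -0.  -0.2] open 0.798 q [-0.15 -0.19  2.12 -0.    1.22  0.07]
['j', '165', '0', '230', '0'] world [597.9 -30.7 230. ] total [ 0.957 -0.433  0.021] [-0.    -0.003 -0.001] rows 4 per row [ 0.2392 -0.1083  0.0054] [-0.0001 -0.0007 -0.0002]
```

View pics/w11.png

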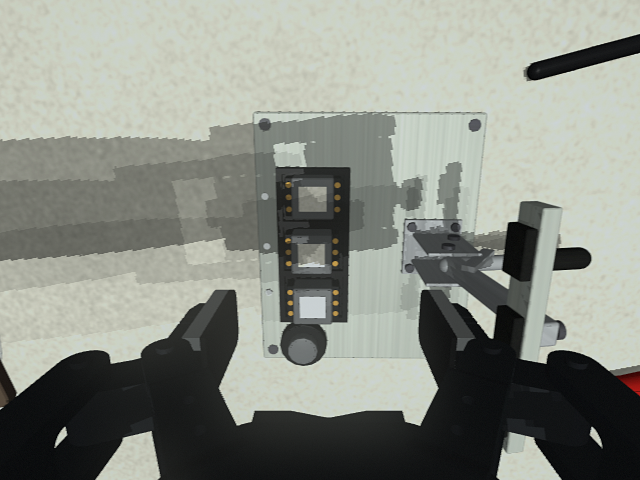

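```bash
python3 plan.py j 170 25 235 0 j 170 25 184 0 j 109 25 184 0 j 69.5 25 172 0 j 37.5 25 146 0 j 21.5 25 118 0 j 14.5 25 92 0 | grep -v rows99 | sed 's/per row.*//'
```

```text
t24.6 tcp [454.4  34.3 226.8] f [ 0.4 -0.  -0.2] open 0.798 q [-0.15 -0.19  2.12 -0.    1.22  0.07]
['j', '170', '25', '235', '0'] world [608.2  -7.4 235. ] total [ 1.025 -0.278  0.055] [-0.    -0.003 -0.001] rows 4 
['j', '170', '25', '184', '0'] world [608.2  -7.4 184. ] total [ 0.    0.   -0.34] [0. 0. 0.] rows 2 
['j', '109', '25', '184', '0'] world [548.6   5.8 184. ] total [-0.397  0.088  0.   ] [0. 0. 0.] rows 2 
['j', '69.5', '25', '172', '0'] world [510.1  14.4 172. ] total [-0.257  0.057 -0.08 ] [0. 0. 0.] rows 2 
['j', '37.5', '25', '146', '0'] world [478.8  21.3 146. ] total [-0.208  0.046 -0.173] [0. 0. 0.] rows 2 
['j', '21.5', '25', '118', '0'] world [463.2  24.8 118. ] total [-0.104  0.023 -0.187] [0. 0. 0.] rows 1 
['j', '14.5', '25', '92', '0'] world [456.4  26.3  92. ] total [-0.046  0.01  -0.173] [0. 0. 0.] rows 1
```

```bash
python3 -m handwheel '[0,0,0.1,0,0,0,0,0,0.1,0,0,0,0,0,0,0,0,0,0,0,0,0,0,0,0,0,0,0,0,0]' 0 30| sed -n '2p;5p'
python3 -m handwheel '[0.205,-0.056,0,0,0,0,0.205,-0.056,0,0,0,0,0.205,-0.056,0,0,0,0,0.205,-0.056,0,0,0,0,0.205,-0.056,0,0,0,0]' | sed -n '2p;4p'
python3 -m handwheel '[0,0,-0.16,0,0,0,0,0,-0.16,0,0,0,0,0,-0.16,0,0,0,0,0,0,0,0,0,0,0,0,0,0,0]' | sed -n '2p;4p'
python3 -m handwheel '[0,0,0,0,0,0,0,0,0,0,0,0,0,0,0,0,0,0]' | sed -n '2p;4p'
python3 plan.py j 170 25 184 0
```

```text
eef_pos: [0.4535, 0.033, 0.2554]
opening: 0.089
eef_pos: [0.6085, -0.0093, 0.2546]
contact_force: [0.4, 0.1, 1.2]
eef_pos: [0.6061, -0.0086, 0.1817]
contact_force: [-0.1, 0.3, 0.4]
eef_pos: [0.6089, -0.0087, 0.187]
contact_force: [-0.7, -0.3, -0.6]
t26.1 tcp [608.9  -8.7 187. ] f [-0.7 -0.3 -0.6] open -0.001 q [-0.18  0.2   1.8  -0.    1.14  0.04]
['j', '170', '25', '184', '0'] world [608.2  -7.4 184. ] total [-0.005  0.009 -0.02 ] [-0.    -0.001  0.001] rows 1 per row [-0.005   0.0089 -0.0201] [-0.0001 -0.0006  0.0007]
```

```bash
python3 -m handwheel '[-0.1,0.025,-0.02,0,0,0,-0.1,0.022,0,0,0,0,-0.1,0.022,0,0,0,0,-0.1,0.022,0,0,0,0]' | sed -n '2p;4p'
python3 -m handwheel '[-0.128,0.028,-0.04,0,0,0,-0.128,0.028,-0.04,0,0,0,-0.104,0.023,-0.086,0,0,0,-0.104,0.023,-0.086,0,0,0]' | sed -n '2p;4p'
python3 -m handwheel '[-0.052,0.012,-0.093,0,0,0,-0.052,0.012,-0.093,0,0,0,-0.023,0.005,-0.086,0,0,0,-0.023,0.005,-0.086,0,0,0,0,0,0,0,0,0]' | sed -n '2p;4p'
python3 plan.py j 14.5 25 86 0
```

```text
eef_pos: [0.5491, 0.0049, 0.184]
contact_force: [1.5, -0.9, -0.3]
eef_pos: [0.48, 0.0202, 0.1467]
contact_force: [2.7, -0.0, -0.1]
eef_pos: [0.4564, 0.0255, 0.0899]
contact_force: [1.5, -0.6, -1.6]
t27.1 tcp [456.4  25.5  89.9] f [ 1.5 -0.6 -1.6] open -0.0 q [-0.17  0.01  2.21  0.    0.92  0.05]
['j', '14.5', '25', '86', '0'] world [456.4  26.3  86. ] total [-0.     0.005 -0.026] [-0.    -0.     0.001] rows 1 per row [-0.0001  0.0052 -0.0261] [-0.0002 -0.0005  0.0007]
```

Now press down step by step until the stop shows.

```bash
for i in 1; do python3 -m handwheel '[-0.03,0.007,-0.02,0,0,0,-0.02,0.004,-0.02,0,0,0,0,0,0,0,0,0,0,0,0,0,0,0]' | sed -n '2p;4p'; python3 -m handwheel '[0,0,-0.02,0,0,0,0,0,-0.02,0,0,0,0,0,0,0,0,0,0,0,0,0,0,0]' | sed -n '2p;4p'; done
python3 - <<'E'
from h import *
for n in ["scene","side"]:
    p,d=imaging.read_camera(n);X=cloud(d,cal(n)); th=np.radians(-12.5)
    q=(X[...,:2]-[.4368,.005]); xj=np.cos(th)*q[...,0]+np.sin(th)*q[...,1]; yj=-np.sin(th)*q[...,0]+np.cos(th)*q[...,1]
    Z=X[...,2]-(0 if n=="scene" else .0015); m=(abs(yj)<.03)&(xj>.09)&(xj<.2)&(Z>.11)&(Z<.2)
    for a,b in ((.115,.14),(.14,.165),(.165,.19)):
        t=m&(Z>a)&(Z<b); print(n,a,t.sum(),"xj",xj[t].mean().round(4),"z",Z[t].mean().round(4))
    cv2.imwrite(f"pics/{n}2.png",p)
E
```

```text
eef_pos: [0.4555, 0.0256, 0.0885]
contact_force: [12.6, -1.5, -4.8]
eef_pos: [0.4551, 0.0257, 0.0823]
contact_force: [10.8, -2.4, -3.5]
scene 0.115 50 xj 0.1125 z 0.1286
scene 0.14 60 xj 0.1147 z 0.1529
scene 0.165 66 xj 0.116 z 0.1766
side 0.115 49 xj 0.1067 z 0.129
side 0.14 68 xj 0.1088 z 0.1519
side 0.165 72 xj 0.1115 z 0.177
```

```bash
python3 -m handwheel '[0.03,-0.006,0.06,0,0,0,0,0,0.12,0,0,0,-0.1,0.02,0,0,0,0,0,0,0,0,0,0,0,0,0,0,0,0]' | sed -n '2p;4p'
python3 plan.py j 2 25 100 0
```

```text
eef_pos: [0.4379, 0.0293, 0.1061]
contact_force: [-0.1, -0.1, -0.3]
t28.3 tcp [437.9  29.3 106.1] f [-0.1 -0.1 -0.3] open 0.002 q [-0.17 -0.06  2.25 -0.    0.96  0.05]
['j', '2', '25', '100', '0'] world [444.2  29.  100. ] total [ 0.042 -0.002 -0.041] [-0.    -0.002  0.001] rows 1 per row [ 0.0419 -0.0023 -0.0406] [-0.0004 -0.0022  0.0006]
```

```bash
python3 -m handwheel '[0.035,-0.002,-0.03,0,0,0,0,0,-0.03,0,0,0,0,0,-0.02,0,0,0,0,0,0,0,0,0]' | sed -n '2p;4p'
python3 -m handwheel '[0,0,-0.025,0,0,0,0,0,-0.025,0,0,0,0,0,0,0,0,0]' | sed -n '2p;4p'
python3 -m handwheel '[0,0,-0.02,0,0,0,0,0,-0.02,0,0,0,0,0,0,0,0,0]' | sed -n '2p;4p'
```

```text
eef_pos: [0.4425, 0.029, 0.0919]
contact_force: [0.3, -0.2, 0.8]
eef_pos: [0.4423, 0.0291, 0.0846]
contact_force: [0.1, 0.5, -0.6]
eef_pos: [0.4427, 0.029, 0.0792]
contact_force: [-0.1, -0.0, -0.1]
```

```bash
python3 -m handwheel '[0,0,-0.02,0,0,0,0,0,-0.02,0,0,0,0,0,0,0,0,0]' | sed -n '2p;4p'
python3 -m handwheel '[0,0,-0.015,0,0,0,0,0,-0.015,0,0,0,0,0,0,0,0,0]' | sed -n '2p;4p'
python3 look.py w12
python3 - <<'E'
from h import *
z=np.load("w12.npz"); k=(z["f"],z["cx"],z["cy"],z["R"],z["t"]); X=cloud(z["d"],k)
J=np.array([[.9763,-.2164],[.2164,.9763]]); q=(X[...,:2]*1000-[436.8,5.0])@J.T; Z=X[...,2]*1000
m=(abs(q[...,1]-55)<12)&(abs(q[...,0])<40)&(Z>44)&(Z<110)
print(m.sum(),"bar x",np.percentile(q[m][:,0],[2,98]),"z",np.percentile(Z[m],[5,50,95]))
E
```

```text
eef_pos: [0.4436, 0.0289, 0.0777]
contact_force: [-12.6, -0.0, 28.4]
eef_pos: [0.4439, 0.0289, 0.0774]
contact_force: [-26.0, 1.1, 57.2]
cam at [0.46  0.095 0.201]
3078 bar x [-10.04440842   7.06896906] z [56.99624743 58.73927522 59.73238953]
```

View pics/w12.png

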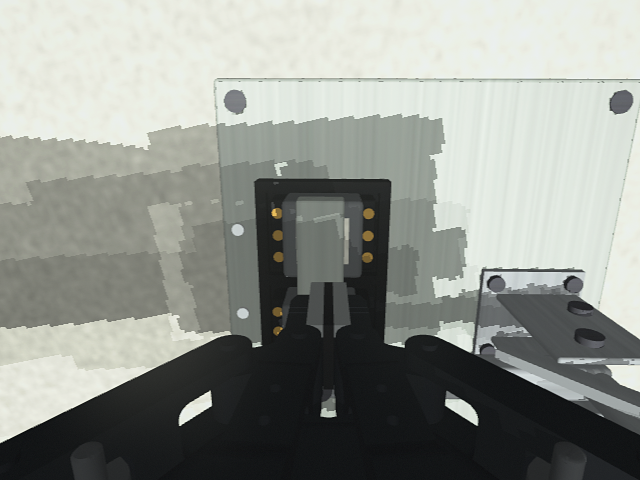

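```bash
python3 -m handwheel '[0,0,0.07,0,0,0,0,0,0.2,0,0,0,0,0,0.25,0,0,0,0,0,0.25,0,0,0,0,0,0,0,0,0]' | sed -n '2p;4p'
python3 - <<'E'
from h import *
for n in ["scene","side"]:
    p,d=imaging.read_camera(n);X=cloud(d,cal(n)); th=np.radians(-12.5)
    q=(X[...,:2]-[.4368,.005]); xj=np.cos(th)*q[...,0]+np.sin(th)*q[...,1]; yj=-np.sin(th)*q[...,0]+np.cos(th)*q[...,1]
    Z=X[...,2]-(0 if n=="scene" else .0015); m=(abs(yj)<.03)&(xj>.08)&(xj<.2)&(Z>.11)&(Z<.2)
    for a,b in ((.115,.14),(.14,.165),(.165,.19)):
        t=m&(Z>a)&(Z<b); print(n,a,t.sum(),"xj",xj[t].mean().round(4),"z",Z[t].mean().round(4))
    t=(abs(xj)<.02)&(abs(abs(yj)-.045)<.02)&(Z>.048)&(Z<.08); c=np.linalg.lstsq(np.c_[xj[t],yj[t],np.ones(t.sum())],Z[t],rcond=None)[0]; print("bar z",np.median(Z[t]),t.sum())
E
python3 plan.py j -10 -94 100 0
```

```text
eef_pos: [0.4478, 0.0283, 0.1932]
contact_force: [1.4, -0.9, 2.0]
scene 0.115 51 xj 0.1071 z 0.1293
scene 0.14 61 xj 0.1068 z 0.1526
scene 0.165 70 xj 0.1062 z 0.1765
bar z 0.05750474129109012 192
side 0.115 51 xj 0.1008 z 0.1292
side 0.14 61 xj 0.1015 z 0.1519
side 0.165 75 xj 0.1019 z 0.1773
bar z 0.05773415404570051 231
t30.2 tcp [444.4  28.8 186.9] f [-0.2  0.1  0.4] open 0.001 q [-0.16 -0.18  2.18  0.    1.14  0.06]
['j', '-10', '-94', '100', '0'] world [406.7 -84.6 100. ] total [-0.251 -0.756 -0.58 ] [0.    0.    0.001] rows 4 per row [-0.0629 -0.189  -0.1449] [0.     0.0001 0.0002]
```

```bash
python3 -m handwheel '[-0.06,-0.19,0,0,0,0,-0.06,-0.19,0,0,0,0,-0.06,-0.19,-0.1,0,0,0,-0.07,-0.185,-0.15,0,0,0,0,0,0,0,0,0]' | sed -n '2p;4p'
python3 -m handwheel '[0,0,0,0,0,0,0,0,0,0,0,0,0,0,0,0,0,0,0,0,0,0,0,0]' | sed -n '2p;4p'
python3 plan.py j -11 -95 60 0
```

```text
eef_pos: [0.4011, -0.0859, 0.1417]
contact_force: [-0.8, 1.2, -0.3]
eef_pos: [0.4062, -0.0836, 0.1477]
contact_force: [0.4, 0.0, -0.1]
t31.0 tcp [406.2 -83.6 147.7] f [ 0.4  0.  -0.1] open 0.004 q [-0.45 -0.2   2.28 -0.    1.07 -0.23]
['j', '-11', '-95', '60', '0'] world [405.5 -85.4  60. ] total [-0.005 -0.012 -0.585] [-0.    -0.002 -0.   ] rows 3 per row [-0.0015 -0.0039 -0.1949] [-0.0001 -0.0008 -0.0001]
```

Reachable.

```bash
python3 -m handwheel '[-0.002,-0.004,-0.195,0,0,0,-0.002,-0.004,-0.195,0,0,0,0,-0.003,-0.195,0,0,0,0,0,0,0,0,0,0,0,0,0,0,0]' | sed -n '2p;4p'
python3 -m handwheel '[0,0,-0.02,0,0,0,0,0,-0.02,0,0,0,0,0,0,0,0,0,0,0,0,0,0,0]' | sed -n '2p;4p'
python3 -m handwheel '[0,0,-0.015,0,0,0,0,0,-0.015,0,0,0,0,0,0,0,0,0,0,0,0,0,0,0]' | sed -n '2p;4p'
python3 -m handwheel '[0,0,-0.01,0,0,0,0,0,-0.01,0,0,0,0,0,0,0,0,0,0,0,0,0,0,0]' | sed -n '2p;4p'
```

```text
eef_pos: [0.4043, -0.0849, 0.0588]
contact_force: [-0.2, 0.0, 1.6]
eef_pos: [0.4058, -0.0863, 0.0547]
contact_force: [0.2, -0.5, -0.4]
eef_pos: [0.406, -0.0864, 0.0497]
contact_force: [1.4, 0.7, 2.6]
eef_pos: [0.406, -0.0864, 0.047]
contact_force: [1.5, 0.8, 8.5]
```

```bash
python3 -m handwheel '[0,0,-0.01,0,0,0,0,0,0,0,0,0,0,0,0,0,0,0]' | sed -n '2p;4p'
python3 -m handwheel '[0,0,-0.01,0,0,0,0,0,0,0,0,0,0,0,0,0,0,0]' | sed -n '2p;4p'
python3 -m handwheel '[0,0,0.1,0,0,0,0,0,0.2,0,0,0,0,0,0.2,0,0,0,0,0,0.2,0,0,0,0,0,0.2,0,0,0]' | sed -n '2p;4p'
python3 - <<'E'
from h import *
for n in ["scene","side"]:
    p,d=imaging.read_camera(n);X=cloud(d,cal(n)); th=np.radians(-12.5)
    q=(X[...,:2]-[.4368,.005]); xj=np.cos(th)*q[...,0]+np.sin(th)*q[...,1]; yj=-np.sin(th)*q[...,0]+np.cos(th)*q[...,1]
    Z=X[...,2]-(0 if n=="scene" else .0015); m=(abs(yj)<.03)&(xj>.08)&(xj<.2)&(Z>.11)&(Z<.2)
    print(n,[xj[m&(Z>a)&(Z<a+.025)].mean().round(4) for a in (.115,.14,.165)])
E
python3 plan.py j 55 0 240 0 j 55 0 164 0
```

```text
eef_pos: [0.4061, -0.0864, 0.0468]
contact_force: [-3.8, 2.0, 18.4]
eef_pos: [0.4063, -0.0865, 0.0466]
contact_force: [-8.4, 3.2, 29.9]
eef_pos: [0.4036, -0.0854, 0.178]
contact_force: [0.9, -0.8, -0.3]
scene [np.float64(0.1068), np.float64(0.1073), np.float64(0.1058)]
side [np.float64(0.1009), np.float64(0.1017), np.float64(0.102)]
t33.4 tcp [407.1 -87.  182.5] f [-0.1  0.4 -0.2] open 0.001 q [-0.45 -0.25  2.25 -0.    1.14 -0.23]
['j', '55', '0', '240', '0'] world [490.5  -6.9 240. ] total [0.556 0.534 0.383] [0.002 0.002 0.001] rows 4 per row [0.1389 0.1336 0.0958] [0.0005 0.0004 0.0001]
['j', '55', '0', '164', '0'] world [490.5  -6.9 164. ] total [ 0.     0.    -0.507] [0. 0. 0.] rows 2 per row [ 0.      0.     -0.2533] [0. 0. 0.]
```

```bash
python3 -m handwheel '[0.1,0.134,0.1,0,0,0,0.14,0.134,0.1,0,0,0,0.14,0.134,0.1,0,0,0,0.14,0.134,0.06,0,0,0,0,0,0,0,0,0]' | sed -n '2p;4p'
python3 -m handwheel '[0,0,0,0,0,0,0,0,0,0,0,0,0,0,-0.15,0,0,0,0,0,-0.18,0,0,0,0,0,-0.15,0,0,0]' | sed -n '2p;4p'
python3 -m handwheel '[0,0,0,0,0,0,0,0,0,0,0,0,0,0,0,0,0,0]' | sed -n '2p;4p'
python3 plan.py j 81 0 166 0
```

```text
eef_pos: [0.4855, -0.0033, 0.233]
contact_force: [0.0, 0.6, 0.6]
eef_pos: [0.4811, -0.0062, 0.1575]
contact_force: [0.1, 0.7, 0.5]
eef_pos: [0.4829, -0.0061, 0.1606]
contact_force: [-0.3, -0.6, 0.2]
t34.5 tcp [482.9  -6.1 160.6] f [-0.3 -0.6  0.2] open 0.007 q [-0.22 -0.04  2.11 -0.    1.08 -0.  ]
['j', '81', '0', '166', '0'] world [515.9 -12.5 166. ] total [ 0.22  -0.043  0.036] [-0.    -0.003  0.001] rows 1 per row [ 0.2196 -0.0427  0.0358] [-0.0004 -0.0027  0.0013]
```

```bash
python3 -m handwheel '[0.11,-0.021,0.018,0,0,0,0.11,-0.021,0.018,0,0,0,0.117,-0.026,0.003,0,0,0,0.117,-0.026,0.003,0,0,0]'| sed -n '2p;4p'
python3 -m handwheel '[0.115,-0.025,-0.043,0,0,0,0.115,-0.025,-0.043,0,0,0,0.096,-0.021,-0.093,0,0,0,0.096,-0.021,-0.093,0,0,0]'| sed -n '2p;4p'
python3 -m handwheel '[0.041,-0.009,-0.093,0,0,0,0.041,-0.009,-0.093,0,0,0,0.003,0,-0.08,0,0,0,0.003,0,-0.08,0,0,0,0,0,0,0,0,0]'| sed -n '2p;4p'
python3 plan.py j 195.5 0 69 0
```

```text
eef_pos: [0.5508, -0.0198, 0.1674]
contact_force: [-3.8, 0.9, -1.4]
eef_pos: [0.6154, -0.0339, 0.1274]
contact_force: [-3.6, 0.8, 1.9]
eef_pos: [0.6267, -0.0362, 0.0721]
contact_force: [-0.3, 0.2, -1.2]
t35.6 tcp [626.7 -36.2  72.1] f [-0.3  0.2 -1.2] open -0.001 q [-0.22  0.39  1.8  -0.    0.96  0.  ]
['j', '195.5', '0', '69', '0'] world [627.7 -37.3  69. ] total [ 0.006 -0.007 -0.021] [-0.001 -0.004  0.001] rows 1 per row [ 0.0064 -0.0075 -0.0207] [-0.0008 -0.0044  0.0009]
```

```bash
python3 -m handwheel '[0.003,-0.003,-0.015,0,-0.003,0,0.003,-0.003,-0.015,0,0,0,0,0,0,0,0,0]' | sed -n '2p;4p'
python3 -m handwheel '[0,0,0.2,0,0,0,0,0,0.27,0,0,0,0,0,0.27,0,0,0,0,0,0.27,0,0,0,0,0,0.2,0,0,0]' | sed -n '2p;4p' 
python3 -m handwheel '[-0.2,0,0.05,0,0,0,-0.25,0,0,0,0,0,-0.25,0,0,0,0,0,-0.25,0,0,0,0,0,-0.1,0.1,0,0,0,0]' 0.75 | sed -n '2p;4p' 
python3 -m handwheel '[0,0,0,0,0,0,0,0,0,0,0,0,0,0,0,0,0,0,0,0,0,0,0,0]'| sed -n '2p;4p' 
python3 look.py w13; python3 nest.py w13
python3 - <<'E'
from h import *
for n in ["scene","side"]:
    p,d=imaging.read_camera(n);X=cloud(d,cal(n)); th=np.radians(-12.5)
    q=(X[...,:2]-[.4368,.005]); xj=np.cos(th)*q[...,0]+np.sin(th)*q[...,1]; yj=-np.sin(th)*q[...,0]+np.cos(th)*q[...,1]
    Z=X[...,2]; m=(abs(yj)<.08)&(xj>.07)&(xj<.25)&(Z>.03)&(Z<.2)
    h=m&(xj>.16)&(Z<.12); print("handle",h.sum(),"xj",np.percentile(xj[h],[5,98]).round(3),"z",np.percentile(Z[h],[5,50,95]).round(3))
E
python3 plan.py j -1.6 -47.5 150 0
```

```text
eef_pos: [0.6285, -0.0369, 0.0699]
contact_force: [-0.7, 0.4, 1.6]
eef_pos: [0.6292, -0.0371, 0.2555]
contact_force: [0.3, 0.4, 0.2]
eef_pos: [0.4674, -0.0227, 0.2578]
contact_force: [0.6, 0.4, 0.8]
eef_pos: [0.4718, -0.0224, 0.2585]
contact_force: [0.7, 0.2, 0.7]
cam at [0.486 0.044 0.382]
-45 1424 [ -1.8 -47.3] [34.3 34.1] 89.5 z [40.1 42.  43.2] slope [-0.001 -0.026]
0 1530 [-2.2 -0.6] [34.1 33.3] 0.0 z [40.4 42.  43.3] slope [-0.01  -0.009]
45 1706 [-0.8 45.8] [33.2 34.2] 89.9 z [40.4 42.  43.3] slope [-0.009 -0.   ]
nest x [-32.2  29.6] y [-71.3  68.1]
handle 203 xj [0.164 0.224] z [0.044 0.052 0.059]
handle 177 xj [0.162 0.22 ] z [0.046 0.054 0.062]
t37.1 tcp [471.6 -22.3 258. ] f [ 0.  -0.5  0.1] open 0.752 q [-0.26 -0.18  2.05  0.    1.27 -0.04]
['j', '-1.6', '-47.5', '150', '0'] world [425. -41. 150.] total [-0.311 -0.125 -0.72 ] [-0.001 -0.     0.001] rows 3 per row [-0.1037 -0.0415 -0.2401] [-0.0002 -0.0001  0.0003]
```

```bash
python3 -m handwheel '[-0.1,-0.043,-0.2,0,0,0,-0.105,-0.043,-0.25,0,0,0,-0.11,-0.042,-0.25,0,0,0,0,0,-0.25,0,0,0,0,0,-0.25,0,0,0]' 0.66 40| sed -n '2p;4p' 
python3 -m handwheel '[0,0,0,0,0,0,0,0,0,0,0,0,0,0,0,0,0,0,0,0,0,0,0,0,0,0,0,0,0,0]'| sed -n '2p;4p' 
python3 plan.py j -1.9 -47.9 41 0
```

```text
eef_pos: [0.4234, -0.0416, 0.0767]
contact_force: [0.8, -0.3, -0.2]
eef_pos: [0.426, -0.0419, 0.0809]
contact_force: [-0.4, 1.1, 0.6]
t38.0 tcp [426.  -41.9  80.9] f [-0.4  1.1  0.6] open 0.663 q [-0.34 -0.05  2.29  0.    0.9  -0.12]
['j', '-1.9', '-47.9', '41', '0'] world [424.6 -41.4  41. ] total [-0.01   0.004 -0.266] [0.001 0.004 0.   ] rows 1 per row [-0.0095  0.0038 -0.2663] [0.0007 0.0035 0.0005]
```

```bash
python3 -m handwheel '[-0.01,0.004,-0.13,0,0.003,0,0,0,-0.13,0,0,0,0,0,0,0,0,0,0,0,0,0,0,0,0,0,0,0,0,0]'| sed -n '2p;4p' 
python3 -m handwheel '[0,0,0,0,0,0,0,0,0,0,0,0,0,0,0,0,0,0]'| sed -n '2p;4p' 
python3 plan.py j -1.9 -47.9 41 0
```

```text
eef_pos: [0.4233, -0.0409, 0.0407]
contact_force: [-0.9, 0.6, 0.8]
eef_pos: [0.4228, -0.0408, 0.04]
contact_force: [0.1, -0.7, -0.6]
t38.6 tcp [422.8 -40.8  40. ] f [ 0.1 -0.7 -0.6] open 0.66 q [-0.34  0.04  2.3  -0.    0.81 -0.12]
['j', '-1.9', '-47.9', '41', '0'] world [424.6 -41.4  41. ] total [ 0.012 -0.004  0.007] [-0.    -0.002  0.001] rows 1 per row [ 0.012  -0.0036  0.0069] [-0.0002 -0.002   0.0006]
```

```bash
python3 -m handwheel '[0.012,-0.004,0.006,0,0,0,0,0,0,0,0,0,0,0,0,0,0,0,0,0,0,0,0,0,0,0,0,0,0,0]' 0.4 60 | sed -n '2p;4,6p' 
python3 -m handwheel '[0,0,0.1,0,0,0,0,0,0.2,0,0,0,0,0,0.25,0,0,0,0,0,0.25,0,0,0,0,0,0.2,0,0,0]' | sed -n '2p;4,6p' 
python3 plan.py c -25 -45 180 0
```

```text
eef_pos: [0.4247, -0.0415, 0.0406]
contact_force: [-0.3, 0.1, 5.6]
opening: 0.525
finger_force: 62.4
eef_pos: [0.4239, -0.0412, 0.1919]
contact_force: [0.7, -1.2, -0.6]
opening: 0.526
finger_force: 61.8
t39.5 tcp [423.9 -41.2 191.9] f [ 0.7 -1.2 -0.6] open 0.526 q [-0.34 -0.23  2.22 -0.    1.16 -0.12]
['c', '-25', '-45', '180', '0'] world [ 416.6 -396.9  180. ] total [-0.049 -2.371 -0.079] [-0.    -0.002  0.112] rows 9 per row [-0.0055 -0.2635 -0.0088] [-0.     -0.0003  0.0124]
```

```bash
python3 -m handwheel '[0,-0.26,0,0,0,0.0125,0,-0.26,0,0,0,0.0125,0,-0.26,0,0,0,0.0125,0,-0.26,0,0,0,0.0125,0,-0.26,0,0,0,0.0125]' | sed -n '2p;5,6p' 
python3 -m handwheel '[-0.012,-0.26,-0.02,0,0,0.0125,-0.012,-0.26,-0.02,0,0,0.0125,-0.012,-0.27,-0.02,0,0,0.0125,-0.012,-0.27,-0.02,0,0,0.0125,0,0,0,0,0,0]' | sed -n '2p;5,6p' 
python3 -m handwheel '[0,0,0,0,0,0,0,0,0,0,0,0,0,0,0,0,0,0]' | sed -n '2p;5,6p' 
python3 look.py w14
python3 - <<'E'
from h import *
z=np.load("w14.npz"); k=(z["f"],z["cx"],z["cy"],z["R"],z["t"]); X=cloud(z["d"],k)*1000; hsv=cv2.cvtColor(z["p"],cv2.COLOR_BGR2HSV)
br=(hsv[...,0]>8)&(hsv[...,0]<26)&(hsv[...,1]>70); Z=X[...,2]
m=br&(Z>47)&(Z<54); q=X[m][:,:2]; r=cv2.minAreaRect(q.astype(np.float32)); print("rim",m.sum(),np.round(r[0],1),np.round(r[1],1),r[2],cv2.boxPoints(r).round(0).tolist())
f=br&(Z>1)&(Z<8); q=X[f][:,:2]; r=cv2.minAreaRect(q.astype(np.float32)); print("floor",f.sum(),np.round(r[0],1),np.round(r[1],1),r[2],cv2.boxPoints(r).round(0).tolist())
E
python3 plan.py c -25 -45 100 0
```

```text
eef_pos: [0.4233, -0.2376, 0.1893]
opening: 0.526
finger_force: 61.9
eef_pos: [0.4154, -0.4011, 0.1764]
opening: 0.523
finger_force: 61.8
eef_pos: [0.4168, -0.3937, 0.1774]
opening: 0.525
finger_force: 61.8
cam at [ 0.42  -0.326  0.301]
rim 7212 [ 444.2 -354.4] [173.8 171.6] 87.6483383178711 [[355.0, -438.0], [526.0, -445.0], [533.0, -271.0], [362.0, -264.0]]
floor 48934 [ 448.8 -350. ] [175.  202.9] 87.58798217773438 [[344.0, -433.0], [546.0, -442.0], [554.0, -267.0], [351.0, -258.0]]
t40.6 tcp [ 417.  -393.7  177.7] f [-0.3 -0.  -0.2] open 0.525 q [-0.93  0.14  1.89 -0.    1.12 -0.89]
['c', '-25', '-45', '100', '0'] world [ 416.6 -396.9  100. ] total [-0.003 -0.021 -0.518] [-0.001 -0.003 -0.002] rows 2 per row [-0.0013 -0.0107 -0.259 ] [-0.0003 -0.0016 -0.0008]
```

View pics/w14.png

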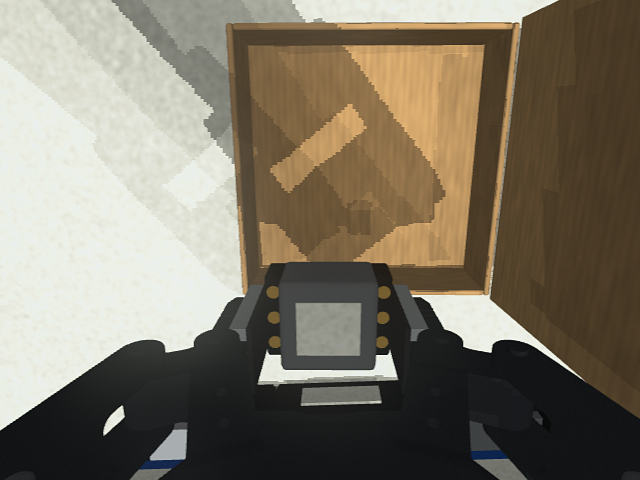

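```bash
echo '{"j":[436.8,5.0,-12.5],"c":[443.7,-354.2,-2.4]}' > frames.json
python3 -m handwheel '[0,-0.013,-0.25,0,0,0,0,-0.013,-0.25,0,0,0,0,0,-0.2,0,0,0,0,0,-0.12,0,0,0,0,0,0,0,0,0]' | sed -n '2p;5,6p' 
python3 -m handwheel '[0,0,0,0,0,0,0,0,0,0,0,0,0,0,0,0,0,0,0,0,0,0,0,0]' | sed -n '2p;5,6p' 
python3 plan.py c -25 -45 28 0
```

```text
eef_pos: [0.4149, -0.3947, 0.0502]
opening: 0.523
finger_force: 61.8
eef_pos: [0.4179, -0.4002, 0.0574]
opening: 0.525
finger_force: 61.8
t41.4 tcp [ 417.9 -400.2   57.4] f [-0.2 -0.1 -0.8] open 0.525 q [-0.94  0.31  1.94 -0.    0.89 -0.89]
['c', '-25', '-45', '28', '0'] world [ 416.8 -398.1   28. ] total [-0.007  0.014 -0.196] [ 0.002 -0.001  0.   ] rows 1 per row [-0.007   0.0138 -0.1959] [ 0.0022 -0.0014  0.0002]
```

```bash
python3 -m handwheel '[-0.007,0.014,-0.06,0,0,0,0,0,-0.06,0,0,0,0,0,-0.06,0,0,0,0,0,0,0,0,0,0,0,0,0,0,0]' | sed -n '2p;4,6p' 
python3 -m handwheel '[0,0,0,0,0,0,0,0,0,0,0,0]' | sed -n '2p;4,6p'
```

```text
eef_pos: [0.4153, -0.3965, 0.0268]
contact_force: [0.3, 0.1, -0.7]
opening: 0.528
finger_force: 63.3
eef_pos: [0.4156, -0.3968, 0.0276]
contact_force: [-0.4, -0.2, -0.3]
opening: 0.526
finger_force: 63.3
```

```bash
python3 -m handwheel '[0,0,0,0,0,0,0,0,0,0,0,0,0,0,0,0,0,0,0,0,0,0,0,0]' 0.66 | sed -n '2p;4,5p' 
python3 -m handwheel '[0,0,0.15,0,0,0,0,0,0.25,0,0,0,0,0,0.27,0,0,0,0,0,0.27,0,0,0,0,0,0,0,0,0]' | sed -n '2p;4,5p' 
python3 look.py w15; python3 plan.py j -2.4 -1.3 140 0
```

```text
eef_pos: [0.4159, -0.3972, 0.0282]
contact_force: [-0.8, -0.1, -0.3]
opening: 0.659
eef_pos: [0.4191, -0.4013, 0.1795]
contact_force: [1.4, -1.1, 0.9]
opening: 0.658
cam at [ 0.421 -0.332  0.302]
t42.8 tcp [ 418.1 -400.   175.7] f [-0.7  0.6 -0.2] open 0.66 q [-0.94  0.14  1.89 -0.    1.1  -0.89]
['j', '-2.4', '-1.3', '140', '0'] world [434.2   4.3 140. ] total [ 0.107  2.695 -0.238] [ 0.007  0.001 -0.112] rows 10 per row [ 0.0107  0.2695 -0.0238] [ 0.0007  0.0001 -0.0112]
```

```bash
python3 -m handwheel '[0.011,0.268,0,0,0,-0.011,0.011,0.268,0,0,0,-0.011,0.011,0.268,0,0,0,-0.011,0.011,0.268,0,0,0,-0.011,0.011,0.268,0,0,0,-0.011]' | sed -n '2p;4,5p' 
python3 -m handwheel '[0.011,0.269,0,0,0,-0.011,0.011,0.269,-0.05,0,0,-0.011,0.011,0.269,-0.05,0,0,-0.011,0.011,0.269,-0.07,0,0,-0.011,0.011,0.269,-0.07,0,0,-0.012]' | sed -n '2p;4,5p' 
python3 -m handwheel '[0,0,0,0,0,0,0,0,0,0,0,0,0,0,0,0,0,0,0,0,0,0,0,0]' | sed -n '2p;4,5p' 
python3 look.py w16; python3 nest.py w16; python3 plan.py j -2.3 -1.2 70 0
python3 - <<'E'
from h import *
z=np.load("w15.npz"); k=(z["f"],z["cx"],z["cy"],z["R"],z["t"]); X=cloud(z["d"],k)*1000; hsv=cv2.cvtColor(z["p"],cv2.COLOR_BGR2HSV); Z=X[...,2]
m=(hsv[...,1]<60)&(Z>22)&(Z<34)&(X[...,0]>365)&(X[...,0]<520)&(X[...,1]<-270); r=cv2.minAreaRect(X[m][:,:2].astype(np.float32)); print("mod in carton",m.sum(),np.round(r[0],1),np.round(r[1],1),r[2],np.percentile(Z[m],[5,50,95]))
E
```

```text
eef_pos: [0.423, -0.1939, 0.1677]
contact_force: [0.4, -0.2, 0.7]
opening: 0.657
eef_pos: [0.4314, 0.0076, 0.132]
contact_force: [0.5, -0.6, 0.0]
opening: 0.663
eef_pos: [0.4325, 0.0047, 0.1331]
contact_force: [-0.4, -0.7, 0.7]
opening: 0.659
cam at [0.448 0.071 0.257]
-45 none 0
0 3414 [-2.4 -0.6] [34.3 34. ] 90.0 z [40.5 42.  43.2] slope [ 0.002 -0.02 ]
45 3919 [-1.  45.9] [33.9 34. ] 90.0 z [40.7 42.  43.2] slope [ 0.002 -0.005]
nest x [-32.4  29.3] y [-73.3  68.1]
t44.0 tcp [432.6   4.4 133.3] f [ 0.6  0.5 -0.7] open 0.66 q [-0.23 -0.13  2.25 -0.    1.03 -0.01]
['j', '-2.3', '-1.2', '70', '0'] world [434.3   4.3  70. ] total [ 0.011 -0.    -0.422] [-0.    -0.003  0.001] rows 2 per row [ 5.600e-03 -1.000e-04 -2.109e-01] [-0.0001 -0.0013  0.0003]
mod in carton 3864 [ 429.6 -474.3] [188.2 122.7] 87.50011444091797 [23.34626882 28.09677382 32.35198469]
```

```bash
python3 -m handwheel '[0.005,0,-0.21,0,0,0,0.005,0,-0.21,0,0,0,0,0,-0.1,0,0,0,0,0,-0.08,0,0,0,0,0,0,0,0,0]' | sed -n '2p;4,5p' 
python3 -m handwheel '[0,0,0,0,0,0,0,0,0,0,0,0,0,0,0,0,0,0,0,0,0,0,0,0]' | sed -n '2p;4,5p' 
python3 plan.py j -2.4 -1.2 41 0
```

```text
eef_pos: [0.4319, 0.0045, 0.0407]
contact_force: [0.1, 0.4, -0.5]
opening: 0.658
eef_pos: [0.4348, 0.0051, 0.0443]
contact_force: [0.0, -0.2, -0.4]
opening: 0.663
t44.7 tcp [434.8   5.1  44.3] f [ 0.  -0.2 -0.4] open 0.663 q [-0.22  0.05  2.28 -0.    0.82 -0.  ]
['j', '-2.4', '-1.2', '41', '0'] world [434.2   4.3  41. ] total [-0.004 -0.005 -0.022] [-0.    -0.001 -0.001] rows 1 per row [-0.004  -0.0052 -0.0218] [-0.0001 -0.0013 -0.0005]
```

```bash
python3 -m handwheel '[-0.004,-0.005,-0.018,0,0,0,0,0,0,0,0,0,0,0,0,0,0,0]' | sed -n '2p;4p'
python3 -m handwheel '[0,0,0,0,0,0,0,0,0,0,0,0,0,0,0,0,0,0,0,0,0,0,0,0]' 0.4 60 | sed -n '2p;4,6p' 
python3 -m handwheel '[0,0,0.1,0,0,0,0,0,0.2,0,0,0,0,0,0.25,0,0,0,0,0,0.25,0,0,0,0,0,0.2,0,0,0]' | sed -n '2p;4,6p' 
python3 plan.py c -25 0 180 0
```

```text
eef_pos: [0.4331, 0.0049, 0.0405]
contact_force: [-0.0, -0.6, 0.6]
eef_pos: [0.4337, 0.0048, 0.0408]
contact_force: [1.3, -0.0, 3.6]
opening: 0.526
finger_force: 62.7
eef_pos: [0.4332, 0.0049, 0.1925]
contact_force: [0.7, -0.7, 0.1]
opening: 0.523
finger_force: 62.9
t45.7 tcp [433.2   4.9 192.5] f [ 0.7 -0.7  0.1] open 0.523 q [-0.22 -0.21  2.2  -0.    1.16 -0.01]
['c', '-25', '0', '180', '0'] world [ 418.7 -353.2  180. ] total [-0.096 -2.387 -0.083] [-0.    -0.002  0.111] rows 9 per row [-0.0107 -0.2652 -0.0092] [-0.     -0.0002  0.0124]
```

```bash
python3 -m handwheel '[-0.008,-0.264,0,0,0,0.0125,-0.01,-0.264,0,0,0,0.0125,-0.01,-0.264,0,0,0,0.0125,-0.01,-0.264,0,0,0,0.0125,-0.01,-0.264,0,0,0,0.0125]' | sed -n '2p;5,6p' 
python3 -m handwheel '[-0.012,-0.267,-0.02,0,0,0.0125,-0.012,-0.267,-0.02,0,0,0.0125,-0.012,-0.267,-0.02,0,0,0.0125,-0.012,-0.267,-0.02,0,0,0.0125,0,0,0,0,0,0]' | sed -n '2p;5,6p' 
python3 -m handwheel '[0,0,0,0,0,0,0,0,0,0,0,0,0,0,0,0,0,0]' | sed -n '2p;5,6p' 
python3 look.py w17; python3 plan.py c -25 0 60 0;  python3 - <<'E'
from h import *
z=np.load("w15.npz")["p"];y=np.load("w17.npz")["p"]
cv2.imwrite("pics/pair.png",cv2.resize(np.hstack([z,y]),(800,300)))
E
```

```text
eef_pos: [0.4252, -0.1945, 0.19]
opening: 0.523
finger_force: 62.9
eef_pos: [0.4176, -0.3592, 0.1773]
opening: 0.525
finger_force: 63.0
eef_pos: [0.4187, -0.352, 0.1778]
opening: 0.52
finger_force: 62.9
cam at [ 0.422 -0.285  0.301]
t46.9 tcp [ 418.8 -351.9  178.1] f [-0.5  1.4  0.4] open 0.525 q [-0.88  0.08  1.95 -0.    1.11 -0.84]
['c', '-25', '0', '60', '0'] world [ 418.7 -353.2   60. ] total [-0.001 -0.008 -0.787] [-0.    -0.003 -0.002] rows 3 per row [-0.0003 -0.0027 -0.2624] [-0.0001 -0.0011 -0.0007]
```

View pics/pair.png

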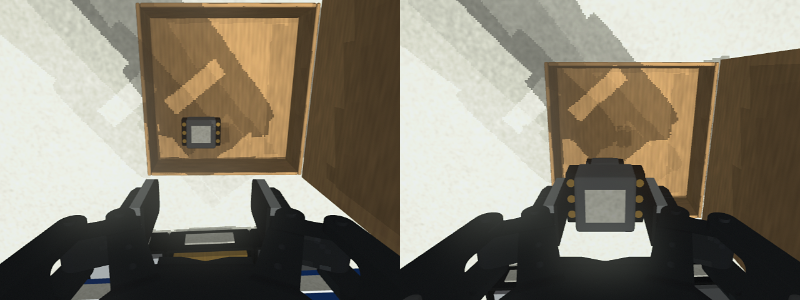

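Left: first module lies flat in the carton; right: second is held over it. Place it.

```bash
python3 -m handwheel '[0,-0.005,-0.25,0,0,0,0,-0.003,-0.25,0,0,0,0,0,-0.2,0,0,0,0,0,-0.13,0,0,0,0,0,0,0,0,0]' | sed -n '2p;5,6p' 
python3 -m handwheel '[0,0,0,0,0,0,0,0,0,0,0,0,0,0,0,0,0,0,0,0,0,0,0,0]' | sed -n '2p;5,6p' 
python3 plan.py c -25 0 27.5 0
```

```text
eef_pos: [0.4166, -0.3502, 0.049]
opening: 0.526
finger_force: 62.9
eef_pos: [0.4199, -0.3556, 0.0561]
opening: 0.521
finger_force: 62.9
t47.6 tcp [ 419.9 -355.6   56.1] f [ 0.5 -0.4 -0.8] open 0.521 q [-0.89  0.26  2.   -0.    0.88 -0.84]
['c', '-25', '0', '27.5', '0'] world [ 418.7 -353.2   27.5] total [-0.008  0.016 -0.191] [ 0.002 -0.001 -0.001] rows 1 per row [-0.0077  0.0163 -0.1909] [ 0.0021 -0.0013 -0.0013]
```

```bash
python3 -m handwheel '[-0.008,0.014,-0.06,0,0,0,0,0,-0.06,0,0,0,0,0,-0.057,0,0,0,0,0,0,0,0,0,0,0,0,0,0,0]' | sed -n '2p;4,6p' 
python3 -m handwheel '[0,0,0,0,0,0,0,0,0,0,0,0]' | sed -n '2p;4,6p' 
python3 -m handwheel '[0,0,0,0,0,0,0,0,0,0,0,0,0,0,0,0,0,0,0,0,0,0,0,0]' 0.66 | sed -n '2p;4,5p' 
python3 -m handwheel '[0,0,0.15,0,0,0,0,0,0.25,0,0,0,0,0,0.27,0,0,0,0,0,0.27,0,0,0,0,0,0,0,0,0]' | sed -n '2p;4,5p' 
python3 plan.py j -1.1 45.3 140 0
```

```text
eef_pos: [0.4172, -0.3521, 0.0262]
contact_force: [0.1, 0.1, -0.2]
opening: 0.522
finger_force: 64.8
eef_pos: [0.4173, -0.3521, 0.0267]
contact_force: [0.6, -0.5, -0.3]
opening: 0.52
finger_force: 64.8
eef_pos: [0.4176, -0.3525, 0.0274]
contact_force: [-0.2, 0.2, -0.3]
opening: 0.656
eef_pos: [0.4211, -0.3565, 0.1784]
contact_force: [1.8, -0.8, 0.8]
opening: 0.658
t48.9 tcp [ 421.1 -356.5  178.4] f [ 1.8 -0.8  0.8] open 0.658 q [-0.88  0.08  1.95 -0.    1.1  -0.84]
['j', '-1.1', '45.3', '140', '0'] world [445.5  49.5 140. ] total [ 0.163  2.707 -0.256] [ 0.009  0.003 -0.113] rows 10 per row [ 0.0163  0.2707 -0.0256] [ 0.0009  0.0003 -0.0113]
```

```bash
python3 -m handwheel '[0.011,0.27,0,0,0,-0.011,0.011,0.27,0,0,0,-0.011,0.011,0.27,0,0,0,-0.011,0.015,0.27,0,0,0,-0.011,0.015,0.27,0,0,0,-0.011]' | sed -n '2p;4,5p' 
python3 -m handwheel '[0.02,0.27,0,0,0,-0.011,0.02,0.27,-0.05,0,0,-0.011,0.02,0.27,-0.05,0,0,-0.011,0.02,0.27,-0.07,0,0,-0.011,0.02,0.27,-0.07,0,0,-0.012]' | sed -n '2p;4,5p' 
python3 -m handwheel '[0,0,0,0,0,0,0,0,0,0,0,0,0,0,0,0,0,0,0,0,0,0,0,0]' | sed -n '2p;4,5p' 
python3 look.py w18; python3 nest.py w18; python3 plan.py j -1.1 45.3 44 0
```

```text
eef_pos: [0.4267, -0.1483, 0.1683]
contact_force: [0.5, -0.5, 0.2]
opening: 0.661
eef_pos: [0.4421, 0.0539, 0.1326]
contact_force: [0.8, -0.0, -0.6]
opening: 0.66
eef_pos: [0.4425, 0.051, 0.1329]
contact_force: [0.1, 0.3, -0.0]
opening: 0.661
cam at [0.457 0.117 0.256]
-45 none 0
0 none 0
45 3412 [-1.  46.4] [34.  34.1] 0.7 z [40.4 42.  43.1] slope [ 0.001 -0.02 ]
nest x [-32.3  29.3] y [-73.8  68.3]
t50.1 tcp [442.5  50.8 132.9] f [ 0.6  0.4 -0.2] open 0.66 q [-0.11 -0.09  2.22  0.    1.02  0.1 ]
['j', '-1.1', '45.3', '44', '0'] world [445.5  49.5  44. ] total [ 0.02  -0.009 -0.593] [-0.    -0.002 -0.001] rows 3 per row [ 0.0067 -0.0029 -0.1976] [-0.0001 -0.0007 -0.0003]
```

```bash
python3 -m handwheel '[0.007,-0.003,-0.21,0,0,0,0.006,-0.003,-0.21,0,0,0,0.002,0,-0.1,0,0,0,0,0,-0.08,0,0,0,0,0,0,0,0,0]' | sed -n '2p;4,5p' 
python3 -m handwheel '[0,0,0,0,0,0,0,0,0,0,0,0,0,0,0,0,0,0,0,0,0,0,0,0]' | sed -n '2p;4,5p' 
python3 plan.py j -1.1 45.5 41 0
```

```text
eef_pos: [0.4425, 0.0498, 0.0402]
contact_force: [-0.3, -0.9, 1.2]
opening: 0.663
eef_pos: [0.4453, 0.0508, 0.0437]
contact_force: [0.0, 0.4, 0.3]
opening: 0.659
t50.9 tcp [445.3  50.8  43.7] f [0.  0.4 0.3] open 0.659 q [-0.11  0.08  2.25  0.    0.82  0.1 ]
['j', '-1.1', '45.5', '41', '0'] world [445.6  49.7  41. ] total [ 0.002 -0.007 -0.018] [-0.    -0.001 -0.002] rows 1 per row [ 0.0021 -0.0073 -0.0179] [-0.0003 -0.0013 -0.002 ]
```

```bash
python3 -m handwheel '[0.002,-0.006,-0.016,0,0,0,0,0,0,0,0,0,0,0,0,0,0,0]' | sed -n '2p;4p'
python3 -m handwheel '[0,0,0,0,0,0,0,0,0,0,0,0,0,0,0,0,0,0,0,0,0,0,0,0]' 0.4 60 | sed -n '2p;4,6p' 
python3 -m handwheel '[0,0,0.1,0,0,0,0,0,0.2,0,0,0,0,0,0.25,0,0,0,0,0,0.25,0,0,0,0,0,0.2,0,0,0]' | sed -n '2p;4,6p' 
python3 plan.py c -25 45 180 0
```

```text
eef_pos: [0.4445, 0.0502, 0.0402]
contact_force: [-0.1, 0.4, -0.2]
eef_pos: [0.4451, 0.0502, 0.0405]
contact_force: [0.3, 0.6, 3.4]
opening: 0.523
finger_force: 62.8
eef_pos: [0.4444, 0.0503, 0.192]
contact_force: [0.8, 0.4, -0.2]
opening: 0.524
finger_force: 62.5
t51.9 tcp [444.4  50.3 192. ] f [ 0.8  0.4 -0.2] open 0.524 q [-0.12 -0.17  2.17  0.    1.15  0.1 ]
['c', '-25', '45', '180', '0'] world [ 420.6 -308.2  180. ] total [-0.159 -2.39  -0.08 ] [-0.    -0.002  0.11 ] rows 9 per row [-0.0176 -0.2655 -0.0089] [-0.     -0.0003  0.0122]
```

```bash
python3 -m handwheel '[-0.025,-0.264,0,0,0,0.0125,-0.025,-0.264,0,0,0,0.0125,-0.015,-0.264,0,0,0,0.0125,-0.015,-0.264,0,0,0,0.0125,-0.015,-0.264,0,0,0,0.0125]' | sed -n '2p;5,6p' 
python3 -m handwheel '[-0.015,-0.267,-0.02,0,0,0.0125,-0.015,-0.267,-0.02,0,0,0.0125,-0.015,-0.267,-0.02,0,0,0.0125,-0.012,-0.267,-0.02,0,0,0.0125,0,0,0,0,0,0]' | sed -n '2p;5,6p' 
python3 -m handwheel '[0,0,0,0,0,0,0,0,0,0,0,0,0,0,0,0,0,0]' | sed -n '2p;5,6p' 
python3 -m handwheel '[0.005,-0.005,-0.25,0,0,0,0,-0.003,-0.25,0,0,0,0,0,-0.2,0,0,0,0,0,-0.13,0,0,0,0,0,0,0,0,0]' | sed -n '2p;5,6p' 
python3 -m handwheel '[0,0,0,0,0,0,0,0,0,0,0,0,0,0,0,0,0,0,0,0,0,0,0,0]' | sed -n '2p;5,6p' 
python3 plan.py c -25 45 27.5 0
```

```text
eef_pos: [0.4293, -0.1491, 0.1895]
opening: 0.523
finger_force: 62.6
eef_pos: [0.4206, -0.3138, 0.1772]
opening: 0.522
finger_force: 62.5
eef_pos: [0.4215, -0.3066, 0.1774]
opening: 0.523
finger_force: 62.5
eef_pos: [0.42, -0.3047, 0.0488]
opening: 0.524
finger_force: 62.4
eef_pos: [0.4237, -0.3101, 0.0557]
opening: 0.525
finger_force: 62.4
t53.7 tcp [ 423.7 -310.1   55.7] f [-0.1 -0.6  0.4] open 0.525 q [-0.82  0.21  2.07 -0.    0.86 -0.78]
['c', '-25', '45', '27.5', '0'] world [ 420.6 -308.2   27.5] total [-0.02   0.013 -0.188] [ 0.002 -0.001 -0.003] rows 1 per row [-0.0205  0.0127 -0.1882] [ 0.002  -0.0012 -0.0029]
```

```bash
python3 -m handwheel '[-0.018,0.012,-0.06,0,0,0,0,0,-0.06,0,0,0,0,0,-0.055,0,0,0,0,0,0,0,0,0,0,0,0,0,0,0]' | sed -n '2p;4,6p' 
python3 -m handwheel '[0,0,0,0,0,0,0,0,0,0,0,0]' | sed -n '2p;4,6p' 
python3 -m handwheel '[0,0,0,0,0,0,0,0,0,0,0,0,0,0,0,0,0,0,0,0,0,0,0,0]' 0.66 | sed -n '2p;4,5p' 
python3 -m handwheel '[0,0,0.15,0,0,0,0,0,0.25,0,0,0,0,0,0.27,0,0,0,0,0,0.27,0,0,0,0,0,0.2,0,0,0]' | sed -n '2p;4,5p' 
python3 -m handwheel '[0,-0.1,0.2,0,0,0,0,-0.1,0.2,0,0,0,0,-0.1,0.2,0,0,0,0,0,0,0,0,0,0,0,0,0,0,0]' 0 30 | sed -n '2p;4,5p' 
python3 look.py w19
python3 - <<'E'
from h import *
z=np.load("w19.npz"); k=(z["f"],z["cx"],z["cy"],z["R"],z["t"]); X=cloud(z["d"],k)*1000; Z=X[...,2]; th=np.radians(-2.4)
q=(X[...,:2]-[443.7,-354.2])@np.array([[np.cos(th),-np.sin(th)],[np.sin(th),np.cos(th)]])
m=((abs(q[...,0])<76)&(abs(q[...,1])<76)&(Z>12)&(Z<34)).astype(np.uint8); N,L,S,C=cv2.connectedComponentsWithStats(m)
for i in range(1,N):
    if S[i,4]>100: r=cv2.minAreaRect(q[L==i].astype(np.float32)); print(S[i,4],np.round(r[0],1),np.round(r[1],1),round(r[2],1),np.percentile(Z[L==i],[50,95]).round(1))
m=(abs(q[...,1])<80)&(q[...,0]>60)&(q[...,0]<200)&(Z>70)&(Z<230); print("lid",m.sum()); 
for a in range(70,230,30):
    t=m&(Z>a)&(Z<a+30); print(a,t.sum(),np.median(q[t][:,0]) if t.any() else None)
E
python3 plan.py c 150 0 260 0
```

```text
eef_pos: [0.4193, -0.307, 0.0263]
contact_force: [-0.7, -0.5, -1.2]
opening: 0.523
finger_force: 63.9
eef_pos: [0.4195, -0.3072, 0.0269]
contact_force: [0.2, -0.2, 0.1]
opening: 0.524
finger_force: 63.9
eef_pos: [0.4199, -0.3075, 0.0275]
contact_force: [0.5, 0.6, 0.9]
opening: 0.663
eef_pos: [0.4204, -0.308, 0.2023]
contact_force: [-0.1, -0.5, 0.4]
opening: 0.658
eef_pos: [0.4203, -0.3538, 0.291]
contact_force: [0.1, -0.9, -0.7]
opening: 0.002
cam at [ 0.423 -0.286  0.414]
1654 [-25.8  46.2] [45.6 32.9] 0.1 [27.7 29.2]
1585 [-26.1   0.9] [34.1 46. ] 89.8 [27.6 29.3]
1494 [-25.9 -43.3] [34.2 45.8] 89.6 [27.6 29.3]
lid 32822
70 2882 88.44867550894841
100 3763 91.34808939791606
130 5074 94.23305578200853
160 7123 97.13847901327951
190 2035 98.81433608995245
220 11945 92.75809738208272
t55.5 tcp [ 419.7 -352.5  288.6] f [-0.9 -0.1 -0.5] open -0.002 q [-0.88 -0.02  1.85 -0.    1.32 -0.84]
['c', '150', '0', '260', '0'] world [ 593.6 -360.5  260. ] total [ 1.159 -0.053 -0.191] [ 0.    -0.003 -0.002] rows 5 per row [ 0.2318 -0.0106 -0.0381] [ 0.0001 -0.0005 -0.0005]
```

View pics/w19.png

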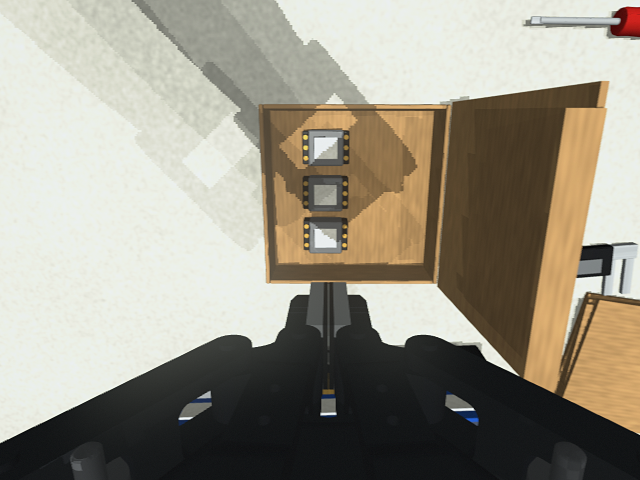

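```bash
python3 -m handwheel '[0.23,-0.01,0,0,0,0,0.23,-0.01,0,0,0,0,0.23,-0.01,0,0,0,0,0.23,-0.01,0,0,0,0,0.23,-0.01,0,0,0,0]' | sed -n '2p;4p'
python3 -m handwheel '[0,0,0,0,0,0,0,0,-0.16,0,0,0,0,0,-0.16,0,0,0,0,0,-0.14,0,0,0,0,0,0,0,0,0]' | sed -n '2p;4p'
python3 -m handwheel '[0,0,0,0,0,0,0,0,0,0,0,0,0,0,0,0,0,0]' | sed -n '2p;4p'
python3 plan.py c 116.5 0 219 0 c 76 0 217.5 0 c 33 0 204 0 c -3.5 0 178.5 0 c -31 0 143 0 c -47 0 101 0 c -50 0 76 0 | sed 's/per row.*//'
```

```text
eef_pos: [0.5931, -0.3585, 0.2851]
contact_force: [0.2, -0.3, 0.1]
eef_pos: [0.589, -0.3568, 0.2103]
contact_force: [-0.1, 0.4, -2.2]
eef_pos: [0.5928, -0.3603, 0.2214]
contact_force: [-0.3, 0.1, 0.5]
t56.6 tcp [ 592.8 -360.3  221.4] f [-0.3  0.1  0.5] open -0.004 q [-0.69  0.35  1.55 -0.    1.24 -0.65]
['c', '116.5', '0', '219', '0'] world [ 560.1 -359.1  219. ] total [-0.218  0.008 -0.016] [ 0.001 -0.001 -0.003] rows 1 
['c', '76', '0', '217.5', '0'] world [ 519.6 -357.4  217.5] total [-0.27   0.011 -0.01 ] [0. 0. 0.] rows 1 
['c', '33', '0', '204', '0'] world [ 476.7 -355.6  204. ] total [-0.286  0.012 -0.09 ] [0. 0. 0.] rows 2 
['c', '-3.5', '0', '178.5', '0'] world [ 440.2 -354.1  178.5] total [-0.243  0.01  -0.17 ] [0. 0. 0.] rows 2 
['c', '-31', '0', '143', '0'] world [ 412.7 -352.9  143. ] total [-0.183  0.008 -0.237] [0. 0. 0.] rows 2 
['c', '-47', '0', '101', '0'] world [ 396.7 -352.2  101. ] total [-0.107  0.004 -0.28 ] [0. 0. 0.] rows 2 
['c', '-50', '0', '76', '0'] world [ 393.7 -352.1   76. ] total [-0.02   0.001 -0.167] [0. 0. 0.] rows 1
```

```bash
python3 -m handwheel '[-0.11,0.004,-0.008,0,0,0,-0.11,0.004,-0.008,0,0,0,-0.135,0.005,-0.005,0,0,0,-0.135,0.005,-0.005,0,0,0]' | sed -n '2p;4p'
python3 -m handwheel '[-0.143,0.006,-0.045,0,0,0,-0.143,0.006,-0.045,0,0,0,-0.121,0.005,-0.085,0,0,0,-0.121,0.005,-0.085,0,0,0]' | sed -n '2p;4p'
python3 -m handwheel '[-0.091,0.004,-0.118,0,0,0,-0.091,0.004,-0.118,0,0,0,-0.053,0.002,-0.14,0,0,0,-0.053,0.002,-0.14,0,0,0,-0.02,0,-0.1,0,0,0]' | sed -n '2p;4p'
python3 -m handwheel '[0,0,0,0,0,0,0,0,0,0,0,0,0,0,0,0,0,0]' | sed -n '2p;4p'
python3 plan.py c -50 0 71 0
```

```text
eef_pos: [0.519, -0.3577, 0.2178]
contact_force: [-0.1, -0.5, -0.2]
eef_pos: [0.4398, -0.3551, 0.1792]
contact_force: [1.0, 0.0, 0.2]
eef_pos: [0.3929, -0.3527, 0.0845]
contact_force: [0.0, 0.4, -0.0]
eef_pos: [0.3945, -0.3534, 0.0861]
contact_force: [0.0, 0.4, 0.4]
t58.0 tcp [ 394.5 -353.4   86.1] f [0.  0.4 0.4] open -0.0 q [-0.92  0.17  2.05 -0.    0.93 -0.88]
['c', '-50', '0', '71', '0'] world [ 393.7 -352.1   71. ] total [-0.005  0.009 -0.101] [ 0.002 -0.001 -0.003] rows 1 per row [-0.0051  0.0086 -0.1009] [ 0.002  -0.0015 -0.0026]
```

```bash
python3 -m handwheel '[-0.005,0.005,-0.04,0,0,0,0,0,-0.03,0,0,0,0,0,-0.02,0,0,0,0,0,0,0,0,0,0,0,0,0,0,0]' | sed -n '2p;4p'
python3 -m handwheel '[0,0,-0.015,0,0,0,0,0,0,0,0,0,0,0,0,0,0,0]' | sed -n '2p;4p'
python3 -m handwheel '[0,0,-0.015,0,0,0,0,0,0,0,0,0,0,0,0,0,0,0]' | sed -n '2p;4p'
python3 -m handwheel '[0,0,-0.01,0,0,0,0,0,0,0,0,0,0,0,0,0,0,0]' | sed -n '2p;4p'
```

```text
eef_pos: [0.3935, -0.3522, 0.0733]
contact_force: [-3.1, 3.8, 13.8]
eef_pos: [0.3936, -0.3523, 0.0731]
contact_force: [-6.6, 6.3, 24.8]
eef_pos: [0.3937, -0.3524, 0.0729]
contact_force: [-11.1, 11.6, 35.3]
eef_pos: [0.3938, -0.3525, 0.0727]
contact_force: [-12.9, 15.0, 43.3]
```

```bash
python3 -m handwheel '[0,0,0.06,0,0,0,0,0,0.2,0,0,0,0,0,0.25,0,0,0,0,0,0.25,0,0,0,0,0,0.25,0,0,0]' | sed -n '2p;4p'
python3 -m handwheel '[0,0.2,0.2,0,0,0,0,0.2,0.2,0,0,0,0,0.2,0.2,0,0,0,0,0,0,0,0,0,0,0,0,0,0,0]' | sed -n '2p;4p'
python3 - <<'E'
from h import *
im=[]
for n in ["scene","side"]:
    p,d=imaging.read_camera(n);X=cloud(d,cal(n))*1000; th=np.radians(-2.4); Z=X[...,2]-(-.3 if n=="scene" else 1.4); im.append(p)
    q=(X[...,:2]-[443.7,-354.2])@np.array([[np.cos(th),-np.sin(th)],[np.sin(th),np.cos(th)]])
    m=(abs(q[...,0])<80)&(abs(q[...,1])<80)&(Z>40)&(Z<80)
    c=np.linalg.lstsq(np.c_[q[m],np.ones(m.sum())],Z[m],rcond=None)[0]; print(n,m.sum(),"lid plane",c.round(4),"resid",(Z[m]-np.c_[q[m],np.ones(m.sum())]@c).std().round(2))
    m=(q[...,0]>75)&(q[...,0]<130)&(abs(q[...,1])<80)&(Z>60); print("above",m.sum())
    th=np.radians(-12.5); r=X[...,:2]-[436.8,5]; xj=np.cos(th)*r[...,0]+np.sin(th)*r[...,1]; yj=-np.sin(th)*r[...,0]+np.cos(th)*r[...,1]
    h=(abs(yj)<80)&(xj>160)&(xj<250)&(Z>30)&(Z<120); print("handle z",np.percentile(Z[h],[5,50,95]).round(0))
cv2.imwrite("pics/end.png",cv2.resize(np.hstack(im),(800,300)))
E
```

```text
eef_pos: [0.3925, -0.3509, 0.2174]
contact_force: [0.4, -0.1, -0.4]
eef_pos: [0.3935, -0.2625, 0.3072]
contact_force: [-0.2, -0.3, -0.7]
scene 1716 lid plane [8.00000e-04 1.90000e-03 5.33566e+01] resid 1.59
above 0
handle z [43. 53. 59.]
side 6329 lid plane [ 4.000e-04 -3.000e-04  5.367e+01] resid 1.83
above 0
handle z [45. 50. 54.]
```

View pics/end.png

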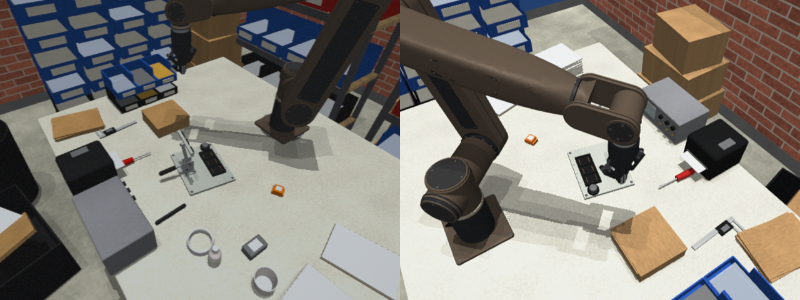

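The lid is flat and shut, the clamp is open, the nest is empty and the bystanders look untouched. I'm handing the job in.

```bash
python3 -c "
from plant import ctrl; print(ctrl.sign_off())"
```

```text
the job is handed in; nothing more can be done
None
```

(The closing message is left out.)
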